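# Strip the ink tanks and fold up a used inkjet for storage

## Task

Get this used inkjet printer ready for the storage rack: raise the latch on its print head fully, lift out every ink tank and stand each one upright in whichever of the two grey bins already holds a tank of the same length (set the tanks down, do not drop them), and once they are all out lower the latch fully again. Fold the paper tray away in its proper order: first the paper stop down flat into the extension, then the extension right over onto the tray, and last the tray up shut against the printer's front. Leave the two tanks already in the bins there and do not disturb the tape roll or the screwdriver.

Things in the scene. Friction and masses are not known exactly. Their poses are not given: they have to be found in the camera images.
- printer: desktop inkjet printer, beige, 320 mm deep, 420 mm wide, case 150 mm high, its top cover off so that the print head is open to above. Fixed. Origin on the bench under the middle of the case; local -x is its front, z up. Its paper tray is hinged on the front.
- tray_hinge (a point): middle of the tray's hinge line (parallel to the printer's y), at printer x -160, y 0, z 55 mm
- tray (a joint): angle of the paper tray, rad: 0 shut upright against the front, 1.57 lying level (stop). Panel 200 wide, 100 long from the hinge line, 8 mm thick; level, its upper face is at hinge height. Two grip notches, 39 wide and 40 mm deep, in its outer edge flank a middle strip 50 mm wide: pinch the strip across from above to turn the tray. Stays at any angle by stiff friction (0.9 N m).
- tray_end (a point): middle of the tray's outer edge, on its upper (inner) face, 100 mm from the hinge line; the extension's hinge line runs through it parallel to the printer's y
- extension (a joint): angle of the tray's extension, rad: 0 folded flat onto the tray's upper face, 3.14 fully out in line with the tray (stop). 42 wide, 85 long, 8 mm thick, with a recess in its outer half for the paper stop. It turns up and over, stays by friction (0.04 N m) and can be pinched across its 42 mm width while it turns.
- extension_end (a point): middle of the extension's free end, 85 mm from its hinge line, on the face that is upper when it is out
- stop (a joint): angle of the paper stop, a flap 30 mm wide, 39 mm long, 5 mm thick hinged 81 mm from the extension's hinge, near its free end: 1.57 upright (square to the extension), 0 lying flat in the extension's recess. It folds towards the printer, and stays by friction (0.012 N m).
- stop_tip (a point): middle of the paper stop's free edge
- carriage: print head carriage, fixed, parked anywhere along its guide rod. Origin on the floor of the tank bays, 115 mm above the bench, midway along the row; axes as the printer's. Four bays at y -57, -19, 19, 57 mm (a tank's origin then at x 0, its axes as the carriage's), 20 mm walls between them, open at top and back: tanks lift straight up.
- latch (a joint): angle of the tank latch, rad: 0 lowered (bar 2 mm over the tank tops), 1.5 raised fully (stop), swung up and over to the printer's front. Pivot along y at carriage x -48, z 35 mm. A thumb lever (carriage y 88 to 112 mm, 7 mm thick) stands out radially to 65 mm from the pivot, leaning 45 deg to the back when lowered, 41 deg to the front when raised; push it either way. Friction 0.06 N m.
- latch_tip (a point): tip of the latch's thumb lever, 65 mm from the pivot line
- latch_pivot (a point): point of the pivot line beside the lever, at carriage x -48, y 100, z 35 mm
- tank_long_1: ink tank, long, plain grey with a paper band, about 0.14 kg. Body 100 mm long (local x -35 to 65), 30 wide (y), 50 mm high. Origin at its underside, below the grip rib on top: 12 mm thick (x), 26 wide (y), 50 to 78 mm above the underside, gripped from above. z up when upright. It starts in a bay of the carriage, or is absent.
- tank_short_1: ink tank, short, plain grey with a paper band, about 0.10 kg. Body 70 mm long (local x -35 to 35), 30 wide (y), 50 mm high. Origin at its underside, below the grip rib on top: 12 mm thick (x), 26 wide (y), 50 to 78 mm above the underside, gripped from above. z up when upright. It starts in a bay of the carriage, or is absent.
- tank_long_2: ink tank, long, plain grey with a paper band, about 0.14 kg. Body 100 mm long (local x -35 to 65), 30 wide (y), 50 mm high. Origin at its underside, below the grip rib on top: 12 mm thick (x), 26 wide (y), 50 to 78 mm above the underside, gripped from above. z up when upright. It starts in a bay of the carriage, or is absent.
- tank_short_2: ink tank, short, plain grey with a paper band, about 0.10 kg. Body 70 mm long (local x -35 to 35), 30 wide (y), 50 mm high. Origin at its underside, below the grip rib on top: 12 mm thick (x), 26 wide (y), 50 to 78 mm above the underside, gripped from above. z up when upright. It starts in a bay of the carriage, or is absent.
- sample_long: shape and frame as the other long (100 mm) tanks; stands in one of the two bins from the start and shows which length goes there
- sample_short: shape and frame as the other short (70 mm) tanks; stands in one of the two bins from the start and shows which length goes there
- bin_a: open grey plastic bin, loose, 128 mm (x) by 200 mm (y), 50 mm high, walls and floor 4 mm; origin at the centre of its underside. Holds one tank at the start: a long one or a short one
- bin_b: open grey plastic bin, loose, 128 mm (x) by 200 mm (y), 50 mm high, walls and floor 4 mm; origin at the centre of its underside. Holds one tank at the start: a long one or a short one
- tape_roll: roll of packing tape lying flat, 100 mm across, 48 mm high; bystander, origin under its centre
- screwdriver: screwdriver lying on the bench, 150 mm long; bystander, origin under its middle
Things that resemble listed ones, but are neither listed nor needed, are in the scene too. What is shaped like the tank_long_2 but yellow is not meant. What is shaped like the tank_short_2 but purple is not meant.

How it is judged:
By the outcome, as a careful person would: the job done as asked, in the order asked, and still so for the second after the job is handed in, with the robot touching nothing.
Of tank_long_1, tank_short_1, tank_long_2, tank_short_2 only 2 to 4 are there at a start; the rules pass over those that are not, and their reading is None.
At some moment in a run one of bin_a, bin_b may be knocked a few centimetres aside while the robot is not near it.
It also fails if it takes over 210 s, if anything falls off the work surface, if the arm or the gripper's body presses on something with over 40 N, if the wrist force passes 120 N, or if a joint passes its speed limit or range.

## Robot

A 6-joint arm with a two-finger parallel gripper is mounted at the origin on the work surface. World frame = base frame: x ahead of the robot, y to its left, z up, the work surface at z = 0. Lengths are in mm, angles in rad, forces in N, time in s.
With the tool pointing down it reaches from about 300 to 775 mm from the base axis. Payload 14.6 kg.
Tool frame: the origin (TCP) lies midway between the tips of the shut fingers; the grasp point (between the pads) lies 19 mm behind it (manip.grip_point_offset is the distance from the TCP to the grasp point, in mm); x points along the fingers, z is the direction in which the jaws open and shut, and the axes are right-handed (so a half turn about x gives the same grasp; the last joint's range is limited). The gripper opens to 94 mm and grips with 3 to 60 N. Pads are 16 mm wide; open, the fingers measure 119 mm over their backs; the gripper's body (75 mm by 177 mm) begins 78 mm behind the grasp point.
Start: joints at [-1.403, 0.3, 1.521, -0, 1.321, -0.067], TCP at [127.95, -534.9, 205.446] pointing down, gripper open.
Joint ranges: [-3.03, 3.03], [-0.79, 2.21], [0.23, 2.52], [-1.04, 4.18], [0, 3.07], [-2.55, 2.55]. Speed limits (rad/s): [2.22, 2.22, 2.57, 3.14, 3.14, 3.14].

## Interface

Orientations are given as [roll, pitch, yaw] about the fixed x, y, z axes, in that order (R = Rz(yaw) Ry(pitch) Rx(roll)).
In Python, from cell import manip, camera, calibration, order gives the robot as it stands.
- The arm moves only by the tool jog_arm, never from a script. Its arguments are lists of equal length, an entry for each row: "turn": the turn, a rotation vector about the tool's x, y, z in degrees, a list of three; "dp": the shift along the tool's x, y, z in cm, a list of three; "gripper": the closure, from 0 (fully open) to 1 (shut). In form: {"turn": [[ax, ay, az], ...], "dp": [[tx, ty, tz], ...], "gripper": [gripper, ...]}. A call has 1 to 8 rows; each row shifts and turns the pose as measured when the row begins, along the tool's axes as they then stand; what a row does not reach is not made up. A row lasts 1/8 s, in which the tool goes at most 62.5 mm and 10.7 degrees, less where a joint would pass 70% of its speed; a pose out of reach is approached as far as the arm can. A call is refused whole if a number of a shift passes 6.25 or a number of a turn 10.7, either way. A call with a gripper value outside its range is refused whole. The fingers move at their own pace and stop on an object; "grip_force" is the grip in N (left out, the last holds). Time passes only in rows, so rows that do not move let the fingers close. It gives the time, the measured TCP pose, the force and the opening at its end, in the units of the state.
- manip.read_state(): the state, without advancing time (a new reading comes with each control period).
- camera(name): name is "scene" or "top"; returns (picture, depth): 420x560x3 uint8, red, green, blue; 420x560 float32, mm along the optical axis (not along the pixel's ray), 0 where there is no reading.
- calibration(name): a dict with "K" (3x3 intrinsics, pixels), "world_from_camera" (4x4, takes a point from camera to world coordinates). Camera axes: x right, y down, z forward; pixel columns grow to the right and rows downward; lengths in mm; the calibration is good to about 2 mm. A picture is of the moment at which its call begins. calibration takes no time and is no camera call.
- order.sign_off(): hands the job in, once; it reports no verdict.
The state is a dict: "clock": time; "joints": joint angles; "qd": joint speeds; "effort": joint torques, N m; "eef_pos": TCP position; "eef_rot": TCP orientation; "wrist_force": force on the tool from outside, world axes, zero at the start; "moment": the same for the moment, N m; "finger_gap": finger opening in mm.
Only numpy, scipy, OpenCV 4.12 (cv2) and the standard library are available. Lean on these libraries where they do the work, as an engineer would, in place of code of your own. Each camera call takes 0.05 s, during which the arm holds its last target.

## Working session

There is one attempt and no reset: what is moved stays moved. The work goes in short steps, Python scripts to look and compute and a tool call to move; the robot and the scene stay as the last step left them, time stands still between calls to the robot, and variables do not carry over. Pictures are saved under pics/ and viewed, and the job is handed in when it is done.

Besides the shell and the picture viewer there is one more tool, called after ">>>" as a command line: name --argument value ..., lists and objects as JSON in quotes. jog_arm: Moves the arm, as the interface text tells. Its arguments: {"type":"object","properties":{"turn":{"type":"array","items":{"type":"array","items":{"type":"number"}}},"dp":{"type":"array","items":{"type":"array","items":{"type":"number"}}},"gripper":{"type":"array","items":{"type":"number"}},"grip_force":{"type":"number"}},"required":["turn","dp","gripper"]}

```bash
ls; mkdir -p pics
python3 - <<'E'
from cell import manip,camera,calibration
import cv2,numpy as np
for n in("scene","top"):
    p,d=camera(n); cv2.imwrite(f"pics/{n}0.png",p[:,:,::-1]); np.savez(f"pics/{n}0.npz",p=p,d=d)
    c=calibration(n); print(np.round(c["K"],1).tolist(),np.round(c["world_from_camera"],3).tolist())
print(manip.read_state())
E
```

```text
pics
[[395.4, 0.0, 280.1], [0.0, 395.4, 214.0], [0.0, 0.0, 1.0]] [[0.662, 0.616, -0.427, 903.255], [0.75, -0.532, 0.394, -247.645], [0.015, -0.581, -0.814, 911.278], [0.0, 0.0, 0.0, 1.0]]
[[429.1, 0.0, 275.8], [0.0, 429.1, 211.3], [0.0, 0.0, 1.0]] [[-0.002, -0.987, 0.162, 288.111], [-1.0, 0.002, -0.001, 119.22], [0.001, -0.162, -0.987, 1440.94], [0.0, 0.0, 0.0, 1.0]]
{'clock': 0.1, 'joints': array([-1.40260995e+00,  3.00416628e-01,  1.52149875e+00, -2.80798775e-05,
        1.32066518e+00, -6.66027414e-02]), 'qd': array([ 0.00074337, -0.00206884, -0.0013153 , -0.00100253, -0.00035805,
       -0.00043974]), 'effort': array([ 9.50006215e-04, -5.32644010e+01, -3.53284049e+01,  7.08943745e-02,
        2.34851689e-02, -4.87987643e-05]), 'eef_pos': array([ 127.90264758, -534.69648846,  204.9510286 ]), 'eef_rot': array([3.10251512, 1.56980805, 1.76651488]), 'wrist_force': array([ 0.82936483, -0.01551032, -0.51243488]), 'moment': array([ 0.04922089,  0.00866184, -0.0773683 ]), 'finger_gap': 94.00178686599317}
```

View pics/scene0.png

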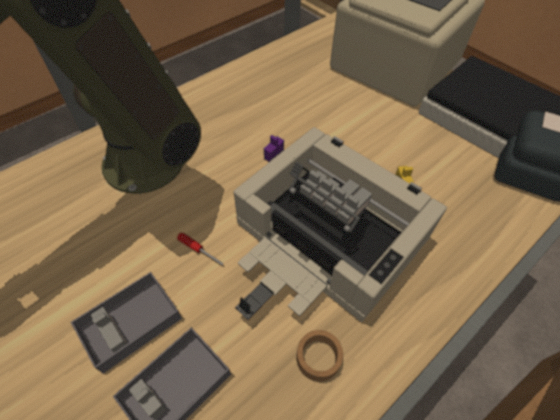

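View pics/top0.png

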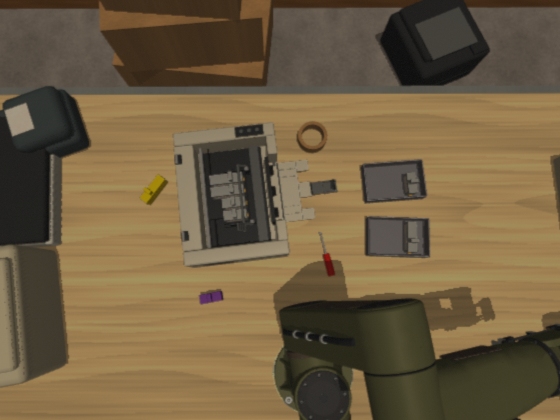

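Run:
```python
import cv2,numpy as np
p=cv2.imread("pics/top0.png")
cv2.imwrite("pics/c1.png",cv2.resize(p[115:275,165:345],None,fx=4.4,fy=3.7*4.4/3.7*0.85,interpolation=cv2.INTER_CUBIC))
s=cv2.imread("pics/scene0.png")
cv2.imwrite("pics/c2.png",cv2.resize(s[130:330,225:445],None,fx=3,fy=3,interpolation=cv2.INTER_CUBIC))
cv2.imwrite("pics/c3.png",np.hstack([cv2.resize(p[150:265,350:440],None,fx=4,fy=4,interpolation=cv2.INTER_CUBIC),cv2.resize(s[270:420,65:240],None,fx=2.5,fy=460/150,interpolation=cv2.INTER_CUBIC)]))
```

```text
(no output)
```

View pics/c1.png

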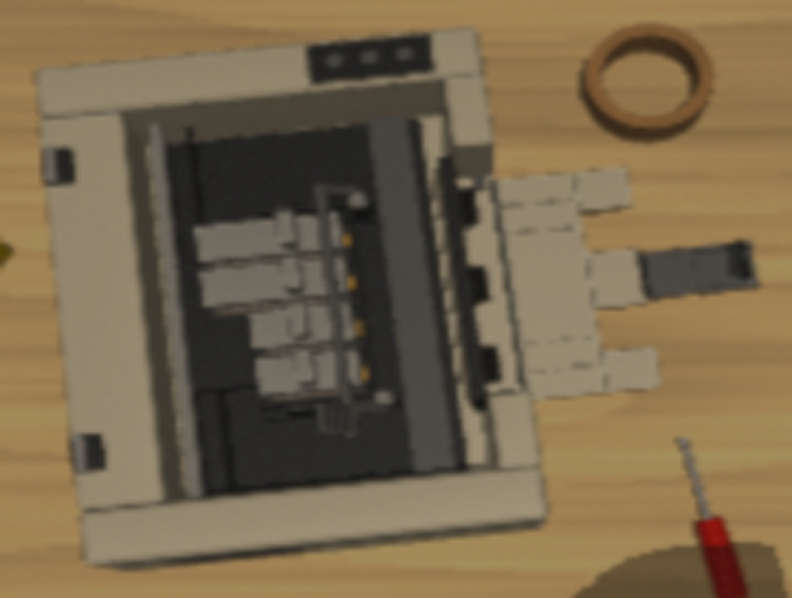

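View pics/c2.png

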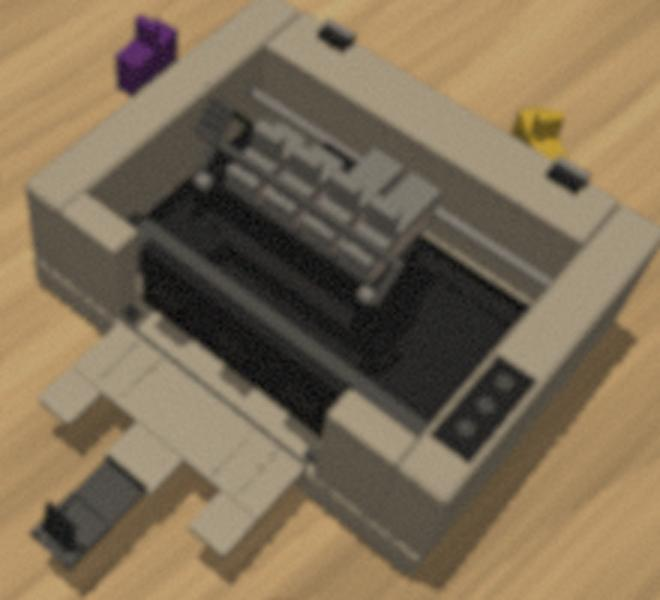

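View pics/c3.png

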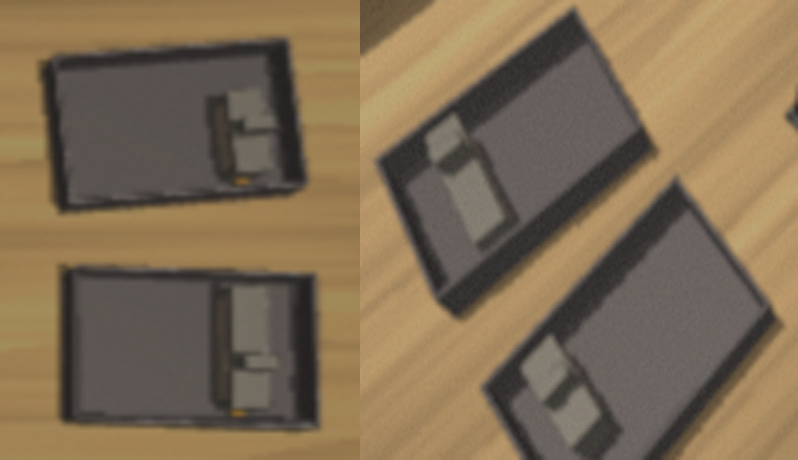

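```bash
cat > h.py <<'E'
import numpy as np,cv2
from scipy.spatial.transform import Rotation as R
from cell import manip,camera,calibration
def cloud(n,d):
    c=calibration(n);K=c["K"];T=c["world_from_camera"]
    v,u=np.mgrid[:d.shape[0],:d.shape[1]]
    P=np.stack([(u-K[0,2])/K[0,0]*d,(v-K[1,2])/K[1,1]*d,d],-1)
    W=P@T[:3,:3].T+T[:3,3]; W[d<=0]=np.nan
    return W
def ray(n,u,v,z):
    c=calibration(n);K=c["K"];T=c["world_from_camera"]
    r=T[:3,:3]@np.array([(u-K[0,2])/K[0,0],(v-K[1,2])/K[1,1],1]);o=T[:3,3]
    return o+r*(z-o[2])/r[2]
def pix(n,P):
    c=calibration(n);K=c["K"];T=np.linalg.inv(c["world_from_camera"])
    q=T[:3,:3]@np.asarray(P,float)+T[:3,3];q=K@q;return q[:2]/q[2]
def snap(tag):
    o={}
    for n in("scene","top"):
        p,d=camera(n);cv2.imwrite(f"pics/{n}_{tag}.png",p[:,:,::-1]);o[n]=(p,d,cloud(n,d));np.savez(f"pics/{n}_{tag}.npz",p=p,d=d)
    return o
def load(tag):
    o={}
    for n in("scene","top"):
        f=np.load(f"pics/{n}{tag}.npz");o[n]=(f['p'],f['d'],cloud(n,f['d']))
    return o
def crop(n,p,r0,r1,c0,c1,f,out):
    cv2.imwrite(out,cv2.resize(p[r0:r1,c0:c1,::-1],None,fx=f,fy=f,interpolation=cv2.INTER_CUBIC))
E
python3 - <<'E'
from h import *
o=load("0")
for n in o:
    p,d,W=o[n]
    m=(abs(W[...,2]-150)<5)
    if n=="top": m[:120]=0;m[270:]=0;m[:,:165]=0;m[:,300:]=0
    else: m[:125]=0;m[315:]=0;m[:,:230]=0;m[:,445:]=0
    X=W[m]; 
    r=cv2.minAreaRect(X[:,:2].astype(np.float32)); print(n,len(X),r,X[:,2].mean()); print(cv2.boxPoints(r))
    # bins rims
for n in o:
    p,d,W=o[n]
    for (x0,x1) in((200,420),):
        pass
p,d,W=o["top"]
for nm,(r0,r1,c0,c1) in {"far":(155,208,355,432),"near":(210,262,358,435)}.items():
    w=W[r0:r1,c0:c1].reshape(-1,3)
    X=w[(w[:,2]>40)&(w[:,2]<55.)];r=cv2.minAreaRect(X[:,:2].astype(np.float32));print(nm,len(X),r);print(cv2.boxPoints(r))
    X=w[(w[:,2]>65)];print("rib",len(X),X.mean(0))
E
```

```text
scene 7087 ((562.6624755859375, 261.3236999511719), (419.97283935546875, 323.0367736816406), 6.5144944190979) 150.97883085269206
[[335.70688 397.97528]
 [372.3569   77.02429]
 [789.61804 124.67212]
 [752.968   445.6231 ]]
top 5046 ((560.3794555664062, 261.24371337890625), (419.2221984863281, 319.995849609375), 6.812826633453369) 150.04707419250317
[[333.26843  395.2465  ]
 [371.2284    77.510155]
 [787.4905   127.24094 ]
 [749.5305   444.97726 ]]
far 463 ((622.1192626953125, -276.1851501464844), (130.36251831054688, 201.77267456054688), 4.660944938659668)
[[ 548.9556  -180.92902]
 [ 565.3515  -382.03442]
 [ 695.2829  -371.44128]
 [ 678.887   -170.33588]]
rib 39 [ 610.89739954 -330.51205426   79.19686521]
near 501 ((432.96917724609375, -282.111083984375), (202.36932373046875, 128.8416290283203), 87.81796264648438)
[[ 364.7425  -380.7696 ]
 [ 493.49072 -385.67517]
 [ 501.19586 -183.45258]
 [ 372.44763 -178.547  ]]
rib 36 [ 415.77172924 -320.88533434   79.81581941]
```

```bash
cat >> h.py <<'E'
PC=np.array([561.5,261.3]);YAW=np.deg2rad(96.67)
RP=np.array([[np.cos(YAW),-np.sin(YAW)],[np.sin(YAW),np.cos(YAW)]])
def toP(W): 
    q=np.array(W,float);q[...,:2]=(q[...,:2]-PC)@RP;return q
def toW(P):
    q=np.array(P,float);q[...,:2]=q[...,:2]@RP.T+PC;return q
E
python3 - <<'E'
from h import *
o=load("0")
for n in o:
    p,d,W=o[n];Q=toP(W)
    m=(Q[...,2]>183)&(Q[...,2]<230)&(abs(Q[...,0])<130)&(abs(Q[...,1])<180)
    k,l,st,ce=cv2.connectedComponentsWithStats(m.astype(np.uint8))
    for i in range(1,k):
        X=Q[l==i];print(n,len(X),X.mean(0).round(1),X.min(0).round(1),X.max(0).round(1))
# z map in printer frame, gridded from both
G={}
for n in o:
    Q=toP(o[n][2]).reshape(-1,3)
    Q=Q[(abs(Q[:,0]+0)<125)&(abs(Q[:,1])<170)&(Q[:,2]<240)]
    img=np.zeros((340//4+1,250//4+1))
    i=((Q[:,1]+170)//4).astype(int);j=((Q[:,0]+125)//4).astype(int)
    np.maximum.at(img,(i,j),Q[:,2]);G[n]=img
    s=cv2.resize(cv2.applyColorMap(img.clip(0,255).astype(np.uint8),cv2.COLORMAP_JET),None,fx=6,fy=6,interpolation=cv2.INTER_NEAREST)
    cv2.imwrite(f"pics/g_{n}.png",s)
cv2.imwrite("pics/g.png",np.hstack([cv2.imread("pics/g_scene.png"),cv2.imread("pics/g_top.png")]))
# tray section
for n in o:
    Q=toP(o[n][2]).reshape(-1,3)
    s=Q[(abs(Q[:,1])<8)&(Q[:,0]<-150)&(Q[:,0]>-370)&(Q[:,2]>8)]
    b=((s[:,0]+370)//10).astype(int)
    print(n,[(int(-365+10*t),round(np.median(s[b==t,2])),round(s[b==t,2].max())) for t in np.unique(b)])
    s=Q[(Q[:,2]>35)&(Q[:,2]<120)&(Q[:,0]<-250)&(abs(Q[:,1])<60)&(Q[:,0]>-370)]
    print(s.min(0),s.max(0),s[:,1].mean())
E
```

```text
scene 107 [-25.9 114.4 193.7] [-40.  102.7 183.6] [-14.8 127.2 204.7]
scene 69 [-11.2  71.1 191.2] [-16.4  59.  183.5] [ -2.7  84.  196.5]
scene 71 [-11.2  33.4 192. ] [-16.4  21.7 183.2] [ -2.6  48.  197.2]
scene 75 [-10.5  -5.  191.8] [-15.5 -17.4 183.1] [ -2.6   8.8 196.7]
scene 75 [-10.8 -42.5 191.6] [-16.  -54.2 183.2] [ -1.8 -29.5 196.7]
top 37 [ -9.2 -38.4 192. ] [-14.9 -51.8 184.5] [ -3.  -26.5 197.7]
top 34 [ -8.8  -2.  191.8] [-14.8 -13.9 187.4] [ -2.7  10.4 196.9]
top 38 [ -9.2  36.3 192.1] [-15.3  23.2 187.1] [ -3.1  48.9 198. ]
top 1 [-31.1  52.3 183.2] [-31.1  52.3 183.2] [-31.1  52.3 183.2]
top 38 [ -9.9  75.1 193. ] [-15.8  62.8 185.8] [ -3.8  87.8 197.8]
top 1 [-33.2  61.9 184.5] [-33.2  61.9 184.5] [-33.2  61.9 184.5]
top 1 [-34.9 101.2 183.2] [-34.9 101.2 183.2] [-34.9 101.2 183.2]
top 61 [-25.1 117.8 194.6] [-36.3 107.  183. ] [-14.2 128.9 208.1]
scene [(-345, 52, 61), (-335, 78, 98), (-325, 95, 97), (-315, 52, 55), (-305, 52, 54), (-295, 57, 60), (-285, 57, 61), (-275, 58, 60), (-265, 58, 61), (-255, 57, 61), (-245, 56, 60), (-235, 57, 60), (-225, 57, 60), (-215, 56, 59), (-205, 57, 59), (-195, 56, 60), (-185, 56, 60), (-175, 56, 59), (-165, 57, 59), (-155, 53, 58)]
[-345.00065679  -26.22379806   47.97396122] [-250.08029237   23.69377561   98.19487211] -2.429832807336101
top [(-345, 49, 56), (-335, 63, 94), (-325, 53, 101), (-315, 50, 57), (-305, 50, 55), (-295, 55, 62), (-285, 58, 64), (-275, 56, 64), (-265, 57, 61), (-255, 56, 62), (-245, 57, 64), (-235, 56, 61), (-225, 56, 63), (-215, 56, 60), (-205, 56, 59), (-195, 56, 59), (-185, 56, 63), (-175, 57, 59), (-165, 55, 63), (-155, 46, 56)]
[-345.77662413  -21.71528089   43.22127877] [-250.21942153   25.47754757  101.27496986] 0.8203697966549117
```

View pics/g.png

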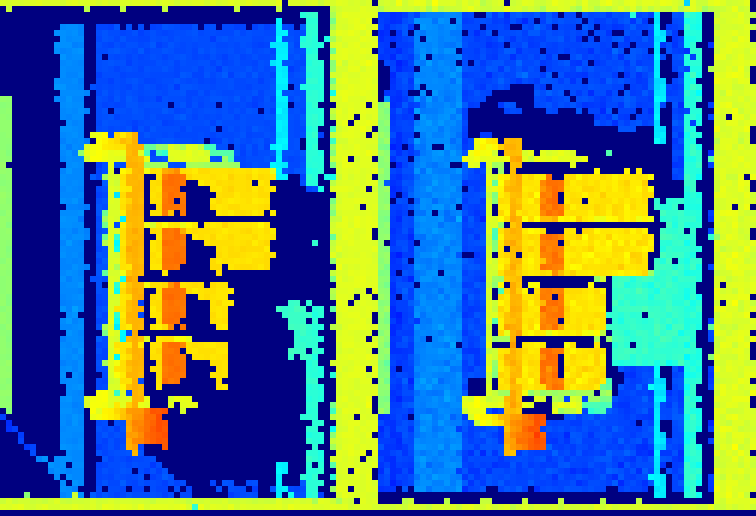

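```bash
cat >> h.py <<'E'
def st():
    s=manip.read_state();Rm=R.from_euler("xyz",s["eef_rot"]).as_matrix();return s,np.array(s["eef_pos"]),Rm
def go(P,jaw=None,tilt=0,frame="P"):
    """report tool-frame move to printer-frame target TCP P; jaw: world yaw deg of tool z"""
    s,p,Rm=st();t=toW(np.array(P,float)) if frame=="P" else np.array(P,float)
    print("clk",round(s["clock"],2),"tcp W",p.round(1),"P",toP(p).round(1),"jawyaw",np.rad2deg(np.arctan2(Rm[1,2],Rm[0,2])).round(1),"F",np.round(s["wrist_force"],1),"gap",round(s["finger_gap"],1))
    if jaw is not None:
        a=np.deg2rad(jaw);z=np.array([np.cos(a),np.sin(a),0]);x=np.array([0,0,-1.]);y=np.cross(z,x)
        Rt=np.stack([x,y,z],1);rv=R.from_matrix(Rm.T@Rt).as_rotvec(degrees=True);print("turn tool",rv.round(1));
        print("dp after turn (cm)",(Rt.T@(t-p)/10).round(2))
    print("dp now (cm)",(Rm.T@(t-p)/10).round(2))
E
python3 - <<'E'
from h import *
go([20,116,175],96.67)
go([20,116,175],-83.33)
E
```

```text
clk 0.1 tcp W [ 127.9 -534.7  205. ] P [-740.2  523.1  205. ] jawyaw -76.5 F [ 0.8 -0.  -0.5] gap 94.0
turn tool [-1.732e+02 -0.000e+00 -1.000e-01]
dp after turn (cm) [  3.   -40.71  76.02]
dp now (cm) [  3.07  49.41 -70.68]
clk 0.1 tcp W [ 127.9 -534.7  205. ] P [-740.2  523.1  205. ] jawyaw -76.5 F [ 0.8 -0.  -0.5] gap 94.0
turn tool [ 6.8 -0.1  0. ]
dp after turn (cm) [  3.    40.71 -76.02]
dp now (cm) [  3.07  49.41 -70.68]
```

>>> jog_arm --turn '[[6.8,0,0],[0,0,0],[0,0,0],[0,0,0],[0,0,0],[0,0,0],[0,0,0],[0,0,0]]' --dp '[[-5,0,0],[-5,3,0],[-1.5,5,-3],[0,5,-3],[0,5,-3],[0,5,-3],[0,5,-3],[0,5,-3]]' --gripper '[1,1,1,1,1,1,1,1]' --grip_force 20

```text
clock: 1.1
eef_pos: [442.2, -313.8, 321.9]
eef_rot: [-3.076, 1.564, 1.742]
wrist_force: [0.1, -1.0, -0.5]
finger_gap: 17.5
```

```bash
python3 -c "
from h import *
go([25,116,300],-83.33)"
```

```text
clk 1.1 tcp W [ 442.2 -313.8  321.9] P [-557.3  185.3  321.9] jawyaw -84.0 F [ 0.1 -1.  -0.5] gap 17.5
turn tool [-0.6 -0.4  0. ]
dp after turn (cm) [  2.19   6.93 -58.23]
dp now (cm) [  2.56   6.29 -58.29]
```

>>> jog_arm --turn '[[-0.6,-0.4,0],[0,0,0],[0,0,0],[0,0,0],[0,0,0],[0,0,0],[0,0,0],[0,0,0]]' --dp '[[0,0.8,-6],[0,0.8,-6],[0,0.8,-6],[0,0.8,-6],[0,0.8,-6],[0,0.8,-6],[0,0.8,-6],[0,0.8,-6]]' --gripper '[1,1,1,1,1,1,1,1]'

```text
clock: 2.1
eef_pos: [449.6, 185.6, 319.4]
eef_rot: [-2.083, 1.565, 2.746]
wrist_force: [0.7, 0.1, 0.2]
finger_gap: 0.4
```

```bash
python3 -c "
from h import *
go([25,116,300],-83.33)"
```

```text
clk 2.1 tcp W [449.6 185.6 319.4] P [-62.2 119.9 319.4] jawyaw -83.3 F [0.7 0.1 0.2] gap 0.4
turn tool [-0.  -0.2  0.3]
dp after turn (cm) [ 1.94  0.39 -8.72]
dp now (cm) [ 1.97  0.4  -8.71]
```

>>> jog_arm --turn '[[0,0,0],[0,0,0],[0,0,0],[0,0,0],[0,0,0]]' --dp '[[0,0.4,-4.4],[0,0,-4.4],[4,0,0],[5,0,0],[5,0,0]]' --gripper '[1,1,1,1,1]'

```text
clock: 2.72
eef_pos: [441.3, 281.6, 177.1]
eef_rot: [-2.729, 1.566, 2.106]
wrist_force: [1.3, 0.3, -0.5]
finger_gap: 0.5
```

```bash
python3 -c "
from h import *
go([25,116,176],-83.33)
o=snap('a');crop('top',o['top'][0],130,260,180,300,4,'pics/a1.png');crop('s',o['scene'][0],130,330,225,445,3,'pics/a2.png')"
```

```text
clk 2.73 tcp W [441.3 281.6 177.1] P [ 34.1 117.  177.1] jawyaw -83.0 F [ 1.3  0.3 -0.5] gap 0.5
turn tool [ 0.4 -0.3  0.1]
dp after turn (cm) [0.11 0.1  0.91]
dp now (cm) [0.11 0.09 0.91]
```

View pics/a2.png

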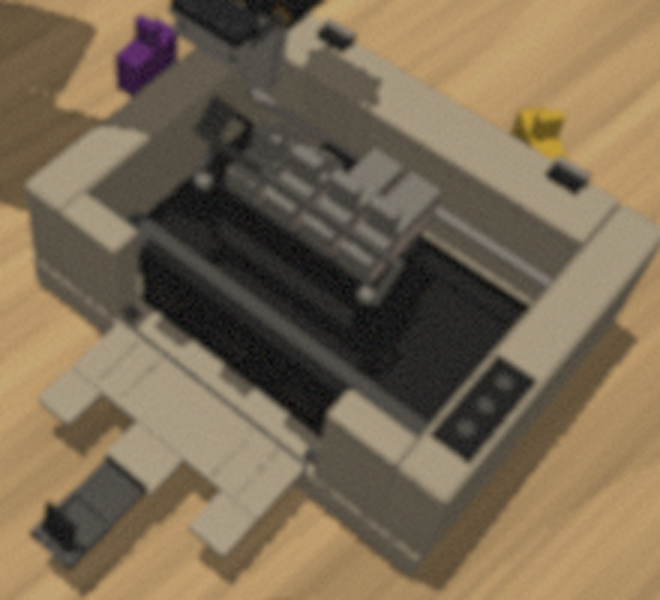

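>>> jog_arm --turn '[[0,0,0],[0,0,0],[0,0,0],[0,0,0],[0,0,0],[0,0,0],[0,0,0],[0,0,0]]' --dp '[[0,0,1.5],[0,0,1.5],[0,0,1.2],[0,0,1.2],[0,0,1.2],[0,0,1.2],[0,0,1.2],[0,0,1]]' --gripper '[1,1,1,1,1,1,1,1]'

```text
clock: 3.82
eef_pos: [454.8, 175.1, 180.5]
eef_rot: [-2.771, 1.566, 2.063]
wrist_force: [-0.0, 1.8, -0.8]
finger_gap: 0.5
```

```bash
python3 -c "
from h import *
go([-68,116,176],-83.33)"
```

```text
clk 3.83 tcp W [454.8 175.1 180.5] P [-73.2 116.  180.5] jawyaw -83.0 F [-0.   1.8 -0.8] gap 0.5
turn tool [ 0.3 -0.3  0.1]
dp after turn (cm) [ 0.45  0.   -0.52]
dp now (cm) [ 0.45  0.01 -0.52]
```

>>> jog_arm --turn '[[0,0,0],[0,0,0]]' --dp '[[0.5,0,0.4],[0,0,0.4]]' --gripper '[1,1]'

```text
clock: 4.08
eef_pos: [455.9, 171.9, 180.3]
eef_rot: [2.941, 1.553, 1.493]
wrist_force: [-5.9, 22.8, 12.9]
finger_gap: 0.3
```

```bash
python3 -c "
from h import *
go([-68,116,176],-83.33)
o=snap('b');crop('s',o['scene'][0],150,250,255,375,5,'pics/b2.png')
for n in o:
  Q=toP(o[n][2]).reshape(-1,3);s=Q[(Q[:,1]>104)&(Q[:,1]<128)&(Q[:,0]>-125)&(Q[:,0]<0)&(Q[:,2]>155)&(Q[:,2]<212)]
  print(n,len(s),s[np.argsort(s[:,0])][::8].round(0).tolist())"
```

```text
clk 4.08 tcp W [455.9 171.9 180.3] P [-76.5 115.3 180.3] jawyaw -83.0 F [-5.9 22.8 12.9] gap 0.3
turn tool [ 0.3 -1.  -0.2]
dp after turn (cm) [ 0.43 -0.07 -0.85]
dp now (cm) [ 0.45 -0.07 -0.84]
scene 119 [[-103.0, 111.0, 200.0], [-101.0, 125.0, 198.0], [-100.0, 111.0, 201.0], [-98.0, 107.0, 203.0], [-95.0, 116.0, 199.0], [-87.0, 122.0, 192.0], [-86.0, 111.0, 203.0], [-86.0, 114.0, 207.0], [-85.0, 118.0, 193.0], [-84.0, 109.0, 192.0], [-82.0, 105.0, 190.0], [-78.0, 105.0, 187.0], [-74.0, 105.0, 190.0], [-71.0, 105.0, 205.0], [-66.0, 106.0, 190.0]]
top 0 []
```

View pics/b2.png

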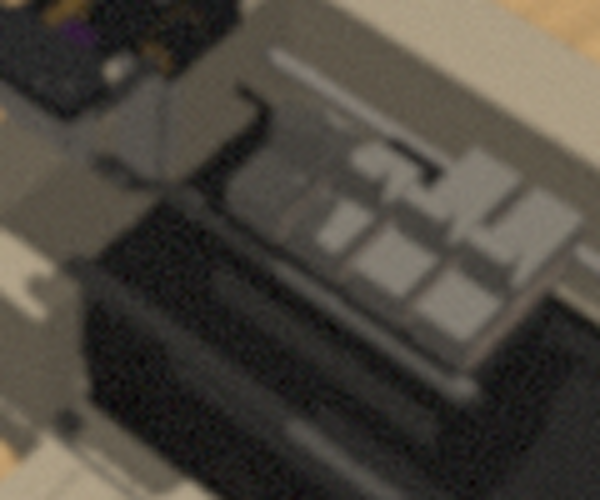

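>>> jog_arm --turn '[[0,0,0],[0,0,0],[0,0,0],[0.3,-1,0],[0,0,0],[0,0,0],[0,0,0],[0,0,0]]' --dp '[[0,0,-3],[-4,0,0],[-4,0,-2],[0,4,-1.5],[0,4,0],[0,4,0],[0,3,0],[0,0,0]]' --gripper '[1,1,1,0.5,0.5,0.5,0.5,0.5]'

```text
clock: 5.18
eef_pos: [601.3, 252.5, 262.8]
eef_rot: [0.605, 1.565, -0.848]
wrist_force: [-0.3, 0.3, -1.1]
finger_gap: 45.7
```

```bash
python3 -c "
from h import *
go([-10,-41,168],-83.33)"
```

```text
clk 5.17 tcp W [601.3 252.5 262.8] P [-13.4 -38.5 262.8] jawyaw -83.3 F [-0.3  0.3 -1.1] gap 45.7
turn tool [ 0.1  0.3 -0.2]
dp after turn (cm) [ 9.48  0.25 -0.34]
dp now (cm) [ 9.48  0.21 -0.38]
```

>>> jog_arm --turn '[[0,0.3,0],[0,0,0],[0,0,0],[0,0,0]]' --dp '[[1,0.2,-0.4],[3,0,0],[3,0,0],[0.6,0,0]]' --gripper '[0.5,0.5,0.5,0.5]'

```text
clock: 5.68
eef_pos: [600.7, 256.9, 183.9]
eef_rot: [1.901, 1.568, 0.449]
wrist_force: [-0.2, -0.2, 1.0]
finger_gap: 47.1
```

```bash
python3 -c "
from h import *
go([-10,-41,168],-83.33)
o=snap('c');crop('s',o['scene'][0],130,250,255,415,5,'pics/c2.png')"
```

```text
clk 5.67 tcp W [600.7 256.9 183.9] P [ -8.9 -38.4 183.9] jawyaw -83.2 F [-0.2 -0.2  1. ] gap 47.1
turn tool [ 0.1 -0.1 -0.2]
dp after turn (cm) [1.59 0.26 0.11]
dp now (cm) [1.59 0.26 0.11]
```

View pics/c2.png

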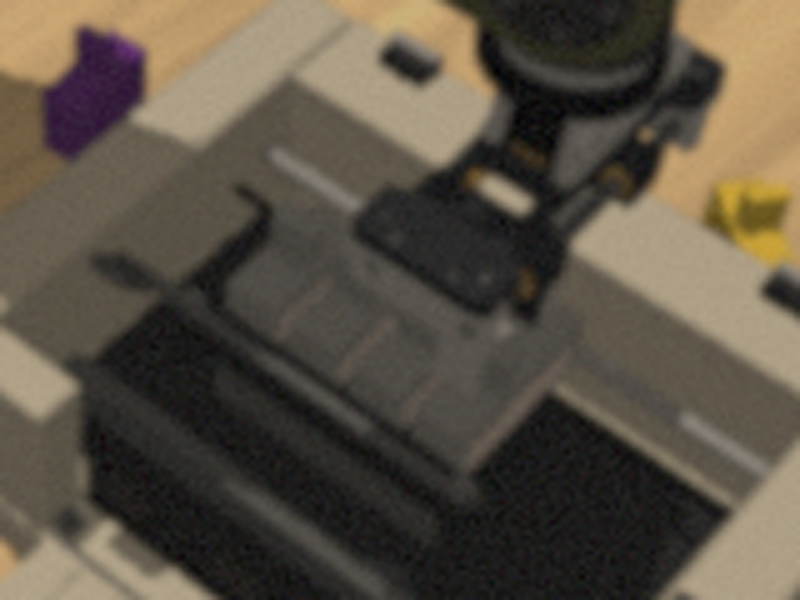

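>>> jog_arm --turn '[[0,0,0],[0,0,0],[0,0,0],[0,0,0],[0,0,0],[0,0,0]]' --dp '[[0.8,0.2,0.1],[0.8,0,0],[0,0,0],[0,0,0],[0,0,0],[0,0,0]]' --gripper '[0.5,0.5,1,1,1,1]' --grip_force 25

```text
clock: 6.52
eef_pos: [604.7, 256.7, 172.2]
eef_rot: [1.813, 1.56, 0.361]
wrist_force: [-0.0, 0.0, -1.8]
finger_gap: 11.5
```

```bash
python3 -c "
from h import *
go([-10,-41,168],-83.33)"
```

```text
clk 6.53 tcp W [604.7 256.7 172.2] P [ -9.6 -42.3 172.2] jawyaw -83.2 F [-0.   0.  -1.8] gap 11.5
turn tool [ 0.1 -0.1 -0.6]
dp after turn (cm) [ 0.42 -0.13  0.04]
dp now (cm) [ 0.42 -0.14  0.04]
```

>>> jog_arm --turn '[[0,0,0],[0,0,0],[0,0,0],[0,0,0],[0,0,0],[0,0,0]]' --dp '[[0,0,0],[0.4,0,0],[0.1,0,0],[0,0,0],[0,0,0],[0,0,0]]' --gripper '[0.7,0.7,0.7,1,1,1]' --grip_force 25

```text
clock: 7.28
eef_pos: [604.7, 256.8, 166.8]
eef_rot: [1.824, 1.56, 0.372]
wrist_force: [0.2, -0.2, -0.6]
finger_gap: 11.8
```

```bash
python3 -c "
from h import *
go([-10,-41,168],-83.33)"
```

```text
clk 7.28 tcp W [604.7 256.8 166.8] P [ -9.5 -42.4 166.8] jawyaw -83.2 F [ 0.2 -0.2 -0.6] gap 11.8
turn tool [ 0.1 -0.2 -0.6]
dp after turn (cm) [-0.12 -0.14  0.05]
dp now (cm) [-0.12 -0.14  0.05]
```

>>> jog_arm --turn '[[0,0,0],[0,0,0],[0,0,0],[0,0,0],[0,0,0]]' --dp '[[-1,0,0],[-3,0,0],[-4,0,0],[-4,0,0],[-1,0,0]]' --gripper '[1,1,1,1,1]'

```text
clock: 7.9
eef_pos: [602.9, 256.1, 301.8]
eef_rot: [1.821, 1.562, 0.369]
wrist_force: [0.1, 0.3, -2.2]
finger_gap: 12.5
```

```bash
cat >> h.py <<'E'
def bins(o,show=1):
    p,d,W=o["top"];out={}
    for nm,(x0,x1) in {"far":(525,720),"near":(335,525)}.items():
        w=W[130:300,340:470].reshape(-1,3)
        k=(w[:,0]>x0)&(w[:,0]<x1)&(w[:,1]<-130)
        X=w[k&(w[:,2]>40)&(w[:,2]<49.)|k&(w[:,2]>46)&(w[:,2]<53)]
        r=cv2.minAreaRect(X[:,:2].astype(np.float32));b=cv2.boxPoints(r)
        e=b-np.roll(b,1,0);L=np.linalg.norm(e,axis=1);q=e[L.argmax()];ang=np.rad2deg(np.arctan2(q[1],q[0]))%180
        t=w[k&(w[:,2]>66)]
        print(nm,np.round(r[0],1),np.round(r[1],1),"long axis",round(float(ang),1),"rib pts",len(t))
        out[nm]=(r[0],ang)
    return out
E
python3 -c "
from h import *
go([461,-260,267],-92.2,frame='W')
o=snap('d');crop('s',o['scene'][0],100,250,255,435,4,'pics/d2.png');bins(o)"
```

```text
clk 7.9 tcp W [602.9 256.1 301.8] P [-10.  -40.5 301.8] jawyaw -83.2 F [ 0.1  0.3 -2.2] gap 12.5
turn tool [ 9.  -0.2 -0.5]
dp after turn (cm) [  3.48 -12.2   52.11]
dp now (cm) [  3.19 -20.22  49.57]
far [ 622.5 -276.7] [130.7 202.2] long axis 94.2 rib pts 41
near [ 433.2 -281.6] [203.  128.9] long axis 87.9 rib pts 37
```

View pics/d2.png

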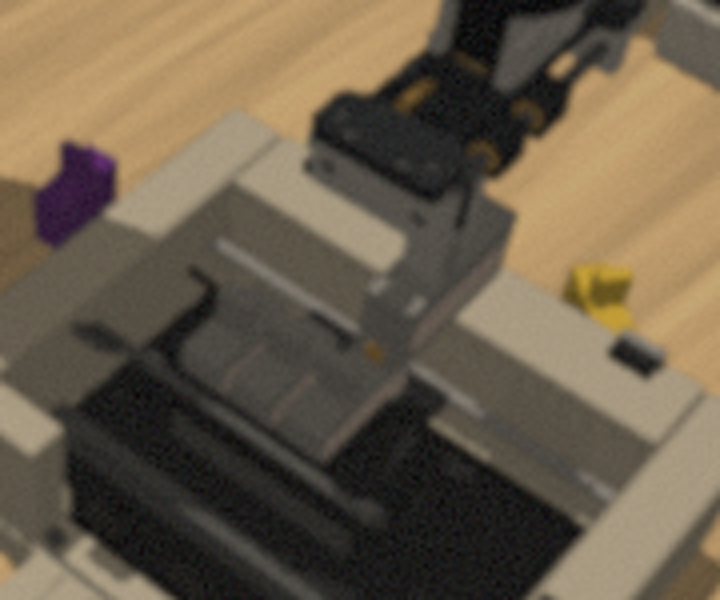

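>>> jog_arm --turn '[[9,0,-0.5],[0,0,0],[0,0,0],[0,0,0],[0,0,0],[0,0,0],[0,0,0],[0,0,0]]' --dp '[[0,0,2],[0,-1,4],[0,-1.3,6],[0,-1.3,6],[0,-1.3,6],[0,-1.3,6],[0,-1.3,6],[0,-1.3,6]]' --gripper '[1,1,1,1,1,1,1,1]'

```text
clock: 9.0
eef_pos: [493.9, -165.2, 282.4]
eef_rot: [-1.592, 1.544, 3.083]
wrist_force: [0.7, -0.4, -1.3]
finger_gap: 11.7
```

```bash
python3 -c "
from h import *
go([461,-260,120],-92.2,frame='W')"
```

```text
clk 9.0 tcp W [ 493.9 -165.2  282.4] P [-415.7  116.7  282.4] jawyaw -92.2 F [ 0.7 -0.4 -1.3] gap 11.7
turn tool [ 0.  -0.   1.6]
dp after turn (cm) [16.24 -2.92  9.6 ]
dp now (cm) [16.31 -2.49  9.61]
```

>>> jog_arm --turn '[[0,0,1.6],[0,0,0],[0,0,0],[0,0,0],[0,0,0],[0,0,0]]' --dp '[[0,-1.4,5],[1,-1.4,4.5],[5,0,0],[5,0,0],[3.5,0,0],[0,0,0]]' --gripper '[1,1,1,1,1,1]'

```text
clock: 9.75
eef_pos: [453.9, -263.2, 122.7]
eef_rot: [-2.162, 1.557, 2.506]
wrist_force: [0.7, 1.0, -1.5]
finger_gap: 12.0
```

```bash
python3 -c "
from h import *
go([461,-260,57],-92.2,frame='W')
o=snap('e');crop('s',o['scene'][0],220,420,60,260,4*0.75,'pics/e2.png');crop('s',o['top'][0],150,270,340,450,4,'pics/e1.png')"
```

```text
clk 9.75 tcp W [ 453.9 -263.2  122.7] P [-508.4  167.8  122.7] jawyaw -92.6 F [ 0.7  1.  -1.5] gap 12.0
turn tool [-0.4 -0.5  0.7]
dp after turn (cm) [ 6.57  0.69 -0.34]
dp now (cm) [ 6.56  0.77 -0.3 ]
```

View pics/e2.png

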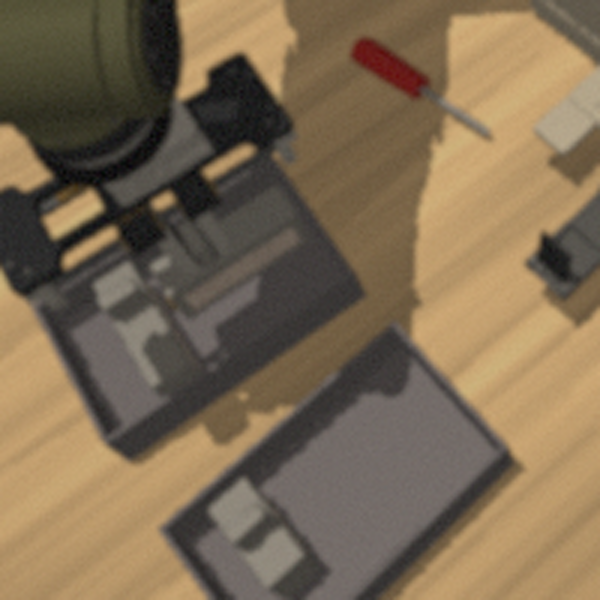

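View pics/e1.png

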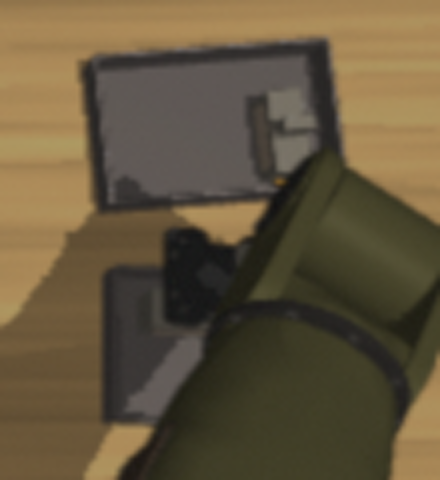

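>>> jog_arm --turn '[[-0.4,-0.5,0.7],[0,0,0],[0,0,0],[0,0,0]]' --dp '[[0,0.8,-0.4],[3,0,0],[2.5,0,0],[0.4,0,0]]' --gripper '[1,1,1,1]'

```text
clock: 10.35
eef_pos: [468.8, -261.5, 71.8]
eef_rot: [1.004, 1.551, -0.602]
wrist_force: [0.6, -0.8, -0.8]
finger_gap: 11.5
```

```bash
python3 -c "
from h import *
go([461,-259,57],-92.2,frame='W')"
```

```text
clk 10.35 tcp W [ 468.8 -261.5   71.8] P [-508.5  152.8   71.8] jawyaw -92.0 F [ 0.6 -0.8 -0.8] gap 11.5
turn tool [ 0.2  0.6 -1. ]
dp after turn (cm) [ 1.48 -0.79 -0.22]
dp now (cm) [ 1.46 -0.81 -0.24]
```

>>> jog_arm --turn '[[0,0.6,-1],[0,0,0],[0,0,0],[0,0,0]]' --dp '[[0,-0.7,-0.2],[0.6,0,0],[0.6,0,0],[0,0,0]]' --gripper '[1,1,1,1]'

```text
clock: 10.85
eef_pos: [463.0, -259.7, 62.2]
eef_rot: [0.86, 1.568, -0.746]
wrist_force: [0.2, -0.9, -1.1]
finger_gap: 11.9
```

```bash
python3 -c "
from h import *
go([461,-259,57],-92.2,frame='W')"
```

```text
clk 10.85 tcp W [ 463.  -259.7   62.2] P [-506.   158.3   62.2] jawyaw -92.0 F [ 0.2 -0.9 -1.1] gap 11.9
turn tool [ 0.2  0.1 -0.1]
dp after turn (cm) [ 0.52 -0.2  -0.06]
dp now (cm) [ 0.52 -0.2  -0.06]
```

>>> jog_arm --turn '[[0,0,0],[0,0,0],[0,0,0]]' --dp '[[0.4,0,0],[0.2,0,0],[0.1,0,0]]' --gripper '[1,1,1]'

```text
clock: 11.22
eef_pos: [463.4, -260.0, 55.8]
eef_rot: [0.895, 1.566, -0.71]
wrist_force: [-3.6, 2.2, 17.6]
finger_gap: 11.4
```

>>> jog_arm --turn '[[0,0,0],[0,0,0],[0,0,0],[0,0,0],[0,0,0],[0,0,0],[0,0,0],[0,0,0]]' --dp '[[-0.1,0,0],[0,0,0],[0,0,0],[-3,0,0],[-5,0,0],[-6,0,0],[-6,0,0],[-3,0,-2]]' --gripper '[0.7,0.7,0.7,0.6,0.5,0.5,0.5,0.5]'

```text
clock: 12.22
eef_pos: [462.3, -239.1, 291.3]
eef_rot: [-1.635, 1.57, 3.041]
wrist_force: [-0.4, -0.0, -1.0]
finger_gap: 47.2
```

```bash
python3 -c "
from h import *
go([-10,-3,262],-83.33)
o=snap('f');crop('s',o['scene'][0],260,410,60,240,4,'pics/f2.png')"
```

```text
clk 12.22 tcp W [ 462.3 -239.1  291.3] P [-485.5  156.7  291.3] jawyaw -92.1 F [-0.4 -0.  -1. ] gap 47.2
turn tool [-8.8 -0.   0.1]
dp after turn (cm) [  2.93  15.97 -47.55]
dp now (cm) [  2.93   8.55 -49.43]
```

View pics/f2.png

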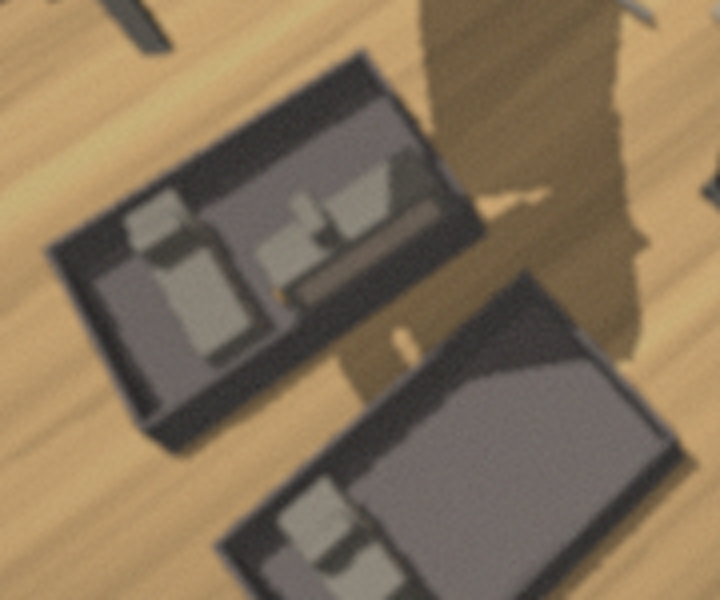

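>>> jog_arm --turn '[[-8.8,0,0],[0,0,0],[0,0,0],[0,0,0],[0,0,0],[0,0,0],[0,0,0],[0,0,0]]' --dp '[[0,0,-1],[0,2,-6],[0,2,-6],[0,2,-6],[0,2,-6],[0,2,-6],[0,2,-6],[0,2,-6]]' --gripper '[0.5,0.5,0.5,0.5,0.5,0.5,0.5,0.5]'

```text
clock: 13.32
eef_pos: [548.7, 202.5, 281.4]
eef_rot: [-1.582, 1.561, -3.034]
wrist_force: [0.0, -1.4, 0.2]
finger_gap: 47.1
```

```bash
python3 -c "
from h import *
go([-10,-3,200],-83.33)"
```

```text
clk 13.32 tcp W [548.7 202.5 281.4] P [-56.9  19.5 281.4] jawyaw -83.2 F [ 0.  -1.4  0.2] gap 47.1
turn tool [ 0.2 -0.   0.6]
dp after turn (cm) [ 8.14  2.25 -4.69]
dp now (cm) [ 8.12  2.34 -4.69]
```

>>> jog_arm --turn '[[0,0,0.6],[0,0,0],[0,0,0],[0,0,0],[0,0,0]]' --dp '[[0,2,-4.7],[1.5,0.2,0],[4,0,0],[2.5,0,0],[0,0,0]]' --gripper '[0.5,0.5,0.5,0.5,0.5]'

```text
clock: 13.95
eef_pos: [563.8, 253.5, 190.0]
eef_rot: [-1.264, 1.561, -2.712]
wrist_force: [-0.3, -0.2, 0.1]
finger_gap: 46.6
```

```bash
python3 -c "
from h import *
go([-10,-4,167],-83.33)"
```

```text
clk 13.95 tcp W [563.8 253.5 190. ] P [ -8.   -1.3 190. ] jawyaw -83.0 F [-0.3 -0.2  0.1] gap 46.6
turn tool [0.4 0.2 0.5]
dp after turn (cm) [2.3  0.27 0.2 ]
dp now (cm) [2.3  0.28 0.2 ]
```

>>> jog_arm --turn '[[0.4,0,0.5],[0,0,0],[0,0,0],[0,0,0]]' --dp '[[0.5,0.3,0.2],[0.9,0,0],[0.6,0,0],[0,0,0]]' --gripper '[0.5,0.5,0.5,0.5]'

```text
clock: 14.45
eef_pos: [568.0, 250.6, 170.6]
eef_rot: [0.87, 1.567, -0.587]
wrist_force: [-0.2, -0.4, 0.9]
finger_gap: 47.2
```

```bash
python3 -c "
from h import *
go([-10,-4,167],-83.33)"
```

```text
clk 14.45 tcp W [568.  250.6 170.6] P [-11.4  -5.2 170.6] jawyaw -83.5 F [-0.2 -0.4  0.9] gap 47.2
turn tool [-0.1  0.1 -0.2]
dp after turn (cm) [ 0.36 -0.12 -0.14]
dp now (cm) [ 0.35 -0.13 -0.14]
```

Descend the last bit, close, and lift.

>>> jog_arm --turn '[[0,0,0],[0,0,0],[0,0,0],[0,0,0],[0,0,0],[0,0,0]]' --dp '[[0.4,-0.1,-0.1],[0,0,0],[0,0,0],[0,0,0],[0,0,0],[0,0,0]]' --gripper '[0.5,1,1,1,1,1]'

```text
clock: 15.2
eef_pos: [567.1, 251.7, 167.1]
eef_rot: [1.068, 1.566, -0.389]
wrist_force: [-0.3, -0.1, -1.3]
finger_gap: 11.7
```

>>> jog_arm --turn '[[0,0,0],[0,0,0],[0,0,0],[0,0,0],[0,0,0]]' --dp '[[-1,0,0],[-3,0,0],[-4,0,0],[-4,0,0],[0,0,0]]' --gripper '[1,1,1,1,1]'

```text
clock: 15.82
eef_pos: [566.3, 251.8, 293.2]
eef_rot: [1.165, 1.566, -0.292]
wrist_force: [0.8, -0.7, -0.9]
finger_gap: 11.4
```

```bash
python3 -c "
from h import *
go([409,-259,267],-92.2,frame='W')
o=snap('g');bins(o);W=o['top'][2][:,340:470].reshape(-1,3);
for y0,y1,x0,x1 in ((-340,-300,390,440),(-290,-230,440,490)):
  t=W[(W[:,2]>66)&(W[:,2]<90)&(W[:,0]>x0)&(W[:,0]<x1)&(W[:,1]>y0)&(W[:,1]<y1)];print(len(t),t.mean(0))"
```

```text
clk 15.82 tcp W [566.3 251.8 293.2] P [ -9.9  -3.7 293.2] jawyaw -83.5 F [ 0.8 -0.7 -0.9] gap 11.4
turn tool [ 8.7  0.1 -0.3]
dp after turn (cm) [  2.62 -13.76  51.65]
dp now (cm) [  2.62 -21.46  48.95]
far [ 622.  -276.9] [130.  201.3] long axis 94.4 rib pts 37
near [ 433.4 -282.3] [204.  129.1] long axis 87.9 rib pts 72
36 [ 415.89046655 -321.38644915   80.46458726]
36 [ 460.93448675 -254.84279952   79.12972651]
```

>>> jog_arm --turn '[[8.7,0,0],[0,0,0],[0,0,0],[0,0,0],[0,0,0],[0,0,0],[0,0,0],[0,0,0]]' --dp '[[0,0,2],[0,-1,4],[0,-1.7,6],[0,-1.7,6],[0,-1.7,6],[0,-1.7,6],[0,-1.7,6],[0,-1.7,6]]' --gripper '[1,1,1,1,1,1,1,1]'

```text
clock: 16.92
eef_pos: [434.6, -164.3, 280.7]
eef_rot: [-1.323, 1.551, -2.93]
wrist_force: [0.9, -0.1, -1.6]
finger_gap: 11.8
```

```bash
python3 -c "
from h import *
go([411,-258,125],-92.2,frame='W')"
```

```text
clk 16.93 tcp W [ 434.6 -164.3  280.7] P [-408.   175.5  280.7] jawyaw -92.1 F [ 0.9 -0.1 -1.6] gap 11.8
turn tool [0.1 0.3 1.1]
dp after turn (cm) [15.57 -2.    9.45]
dp now (cm) [15.65 -1.72  9.37]
```

>>> jog_arm --turn '[[0,0.3,1.1],[0,0,0],[0,0,0],[0,0,0],[0,0,0],[0,0,0]]' --dp '[[0,-1,5],[0,-1,4.4],[4,0,0],[5,0,0],[5,0,0],[1,0,0]]' --gripper '[1,1,1,1,1,1]'

```text
clock: 17.68
eef_pos: [404.5, -262.1, 121.2]
eef_rot: [-2.227, 1.562, 2.441]
wrist_force: [0.3, 0.4, -0.1]
finger_gap: 11.8
```

```bash
python3 -c "
from h import *
go([411,-258,57],-92.2,frame='W')"
```

```text
clk 17.68 tcp W [ 404.5 -262.1  121.2] P [-501.6  216.8  121.2] jawyaw -92.5 F [ 0.3  0.4 -0.1] gap 11.8
turn tool [-0.3 -0.3  0.4]
dp after turn (cm) [ 6.42  0.64 -0.43]
dp now (cm) [ 6.42  0.68 -0.4 ]
```

>>> jog_arm --turn '[[0,0,0],[0,0,0],[0,0,0],[0,0,0]]' --dp '[[0,0.6,-0.4],[2.5,0,0],[2.5,0,0],[0,0,0]]' --gripper '[1,1,1,1]'

```text
clock: 18.18
eef_pos: [414.3, -258.9, 75.9]
eef_rot: [-2.556, 1.569, 2.113]
wrist_force: [-0.4, 0.3, -0.6]
finger_gap: 12.1
```

```bash
python3 -c "
from h import *
go([411,-258,57],-92.2,frame='W')
o=snap('h');crop('s',o['scene'][0],260,410,60,240,4,'pics/h2.png')"
```

```text
clk 18.18 tcp W [ 414.3 -258.9   75.9] P [-499.6  206.6   75.9] jawyaw -92.5 F [-0.4  0.3 -0.6] gap 12.1
turn tool [-0.3 -0.1  0.1]
dp after turn (cm) [ 1.89 -0.33 -0.08]
dp now (cm) [ 1.89 -0.33 -0.07]
```

View pics/h2.png

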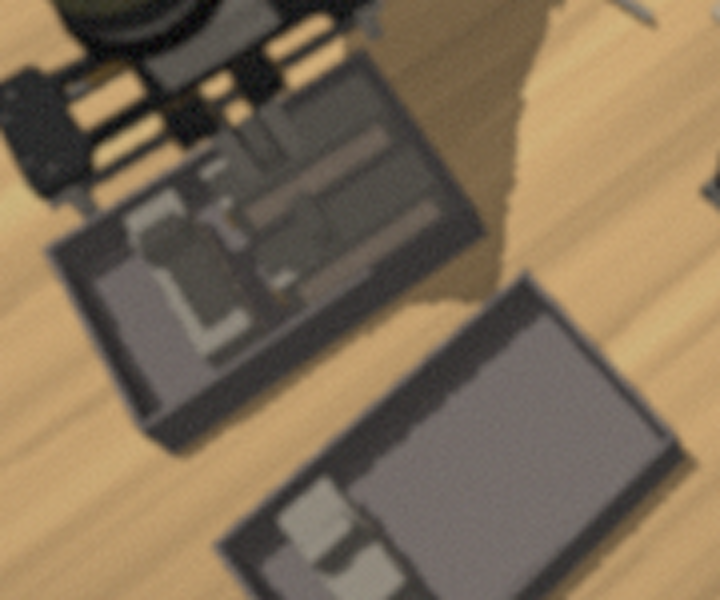

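>>> jog_arm --turn '[[0,0,0],[0,0,0],[0,0,0],[0,0,0]]' --dp '[[0.6,-0.2,0],[0.8,0,0],[0.5,0,0],[0.2,0,0]]' --gripper '[1,1,1,1]'

```text
clock: 18.77
eef_pos: [413.9, -260.1, 57.5]
eef_rot: [1.151, 1.566, -0.463]
wrist_force: [0.4, 0.2, -1.0]
finger_gap: 11.9
```

>>> jog_arm --turn '[[0,0,0],[0,0,0]]' --dp '[[0.15,0,0],[0.1,0,0]]' --gripper '[1,1]'

```text
clock: 19.02
eef_pos: [414.2, -260.3, 55.7]
eef_rot: [1.141, 1.565, -0.473]
wrist_force: [-6.2, 5.4, 22.1]
finger_gap: 11.9
```

>>> jog_arm --turn '[[0,0,0],[0,0,0],[0,0,0],[0,0,0],[0,0,0],[0,0,0],[0,0,0],[0,0,0]]' --dp '[[-0.1,0,0],[0,0,0],[0,0,0],[-3,0,0],[-5,0,0],[-6,0,0],[-6,0,0],[-3,0,-2]]' --gripper '[0.7,0.7,0.7,0.6,0.5,0.5,0.5,0.5]'

```text
clock: 20.02
eef_pos: [412.9, -239.4, 291.6]
eef_rot: [2.392, 1.57, 0.776]
wrist_force: [-0.1, 0.5, -0.2]
finger_gap: 47.4
```

```bash
python3 -c "
from h import *
go([-10,34,262],-83.33)
o=snap('i');crop('s',o['scene'][0],260,410,60,240,4,'pics/i2.png')"
```

```text
clk 20.02 tcp W [ 412.9 -239.4  291.6] P [-480.1  205.7  291.6] jawyaw -92.5 F [-0.1  0.5 -0.2] gap 47.4
turn tool [-9.2 -0.  -0. ]
dp after turn (cm) [  2.96  17.17 -47.01]
dp now (cm) [  3.     9.42 -49.15]
```

View pics/i2.png

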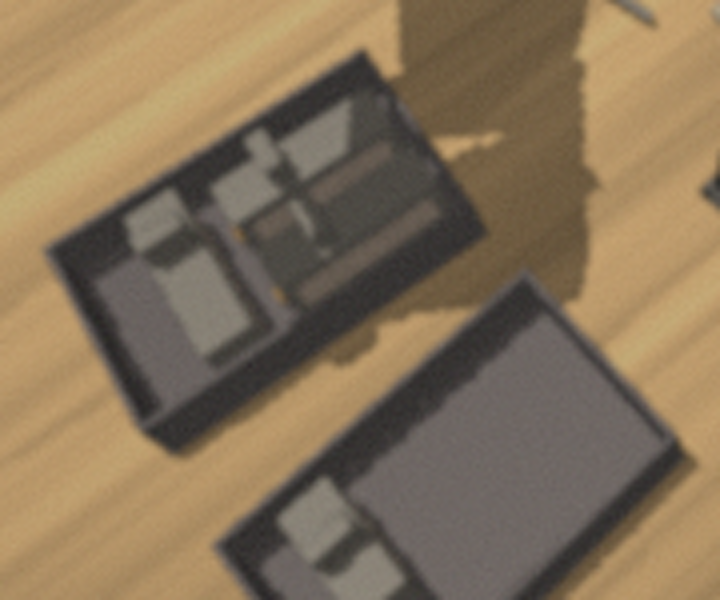

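Both long tanks stand in the near bin. Now the short ones (P y ≈ 34 and 73).

>>> jog_arm --turn '[[-9.2,0,0],[0,0,0],[0,0,0],[0,0,0],[0,0,0],[0,0,0],[0,0,0],[0,0,0]]' --dp '[[0,0,-1],[0,2.3,-5.8],[0,2.3,-5.8],[0,2.3,-5.8],[0,2.3,-5.8],[0,2.3,-5.8],[0,2.3,-5.8],[0,2.3,-5.8]]' --gripper '[0.5,0.5,0.5,0.5,0.5,0.5,0.5,0.5]'

```text
clock: 21.12
eef_pos: [523.5, 195.6, 282.2]
eef_rot: [-1.609, 1.563, -3.061]
wrist_force: [1.0, 0.0, 1.4]
finger_gap: 47.1
```

```bash
python3 -c "
from h import *
go([-10,34,200],-83.33)"
```

```text
clk 21.12 tcp W [523.5 195.6 282.2] P [-60.9  45.4 282.2] jawyaw -83.2 F [1.  0.  1.4] gap 47.1
turn tool [ 0.1 -0.   0.4]
dp after turn (cm) [ 8.22  1.14 -5.09]
dp now (cm) [ 8.21  1.21 -5.08]
```

>>> jog_arm --turn '[[0,0,0.4],[0,0,0],[0,0,0],[0,0,0],[0,0,0]]' --dp '[[0,0.8,-4.7],[1.5,0.3,-0.2],[4,0,0],[2.5,0,0],[0,0,0]]' --gripper '[0.5,0.5,0.5,0.5,0.5]'

```text
clock: 21.75
eef_pos: [527.5, 247.4, 190.9]
eef_rot: [-1.303, 1.56, -2.752]
wrist_force: [-0.1, 0.2, 0.8]
finger_gap: 47.0
```

```bash
python3 -c "
from h import *
go([-10,34,167],-83.33)"
```

```text
clk 21.75 tcp W [527.5 247.4 190.9] P [ -9.9  35.4 190.9] jawyaw -83.0 F [-0.1  0.2  0.8] gap 47.0
turn tool [0.3 0.2 0.6]
dp after turn (cm) [2.39 0.14 0.01]
dp now (cm) [2.39 0.17 0.01]
```

>>> jog_arm --turn '[[0.3,0,0.5],[0,0,0],[0,0,0],[0,0,0],[0,0,0]]' --dp '[[0.5,0.15,0],[0.9,0,0],[0.6,0,0],[0.2,0,0],[0.1,0,0]]' --gripper '[0.5,0.5,0.5,0.5,0.5]'

```text
clock: 22.38
eef_pos: [530.1, 246.6, 168.4]
eef_rot: [0.687, 1.568, -0.768]
wrist_force: [0.1, 0.7, -0.4]
finger_gap: 46.9
```

```bash
python3 -c "
from h import *
go([-10,34,167],-83.33)"
```

```text
clk 22.38 tcp W [530.1 246.6 168.4] P [-11.   32.9 168.4] jawyaw -83.4 F [ 0.1  0.7 -0.4] gap 46.9
turn tool [-0.1  0.1 -0.1]
dp after turn (cm) [ 0.14 -0.11 -0.1 ]
dp now (cm) [ 0.14 -0.11 -0.1 ]
```

>>> jog_arm --turn '[[0,0,0],[0,0,0],[0,0,0],[0,0,0],[0,0,0]]' --dp '[[0.15,-0.1,-0.1],[0,0,0],[0,0,0],[0,0,0],[0,0,0]]' --gripper '[1,1,1,1,1]'

```text
clock: 23.0
eef_pos: [529.1, 247.6, 167.3]
eef_rot: [0.887, 1.567, -0.568]
wrist_force: [-0.3, -0.3, -0.2]
finger_gap: 11.7
```

>>> jog_arm --turn '[[0,0,0],[0,0,0],[0,0,0],[0,0,0],[0,0,0]]' --dp '[[-1,0,0],[-3,0,0],[-4,0,0],[-4,0,0],[0,0,0]]' --gripper '[1,1,1,1,1]'

```text
clock: 23.62
eef_pos: [528.4, 247.8, 293.3]
eef_rot: [0.976, 1.567, -0.48]
wrist_force: [0.2, 0.1, -1.9]
finger_gap: 11.8
```

```bash
python3 -c "
from h import *
go([640,-240,267],-85.7,frame='W')
o=snap('j');bins(o)"
```

```text
clk 23.62 tcp W [528.4 247.8 293.3] P [ -9.6  34.5 293.3] jawyaw -83.4 F [ 0.2  0.1 -1.9] gap 11.8
turn tool [ 2.3  0.1 -0.2]
dp after turn (cm) [ 2.63  7.47 49.48]
dp now (cm) [ 2.74  5.45 49.74]
far [ 622.1 -277.2] [130.3 202.6] long axis 94.1 rib pts 40
near [ 432.8 -281.3] [202.7 128.4] long axis 87.8 rib pts 113
```

>>> jog_arm --turn '[[2.3,0,0],[0,0,0],[0,0,0],[0,0,0],[0,0,0],[0,0,0],[0,0,0],[0,0,0]]' --dp '[[0,0,2],[0,1,4],[0,1,6],[0,1,6],[0,1,6],[0,1,6],[0,1,6],[0,1,6]]' --gripper '[1,1,1,1,1,1,1,1]'

```text
clock: 24.72
eef_pos: [624.5, -179.0, 282.0]
eef_rot: [-1.369, 1.554, -2.873]
wrist_force: [0.4, 0.7, -1.5]
finger_gap: 12.0
```

```bash
python3 -c "
from h import *
go([647,-243,125],-85.8,frame='W')"
```

```text
clk 24.73 tcp W [ 624.5 -179.   282. ] P [-444.7  -11.4  282. ] jawyaw -86.2 F [ 0.4  0.7 -1.5] gap 12.0
turn tool [-0.4  0.2  0.9]
dp after turn (cm) [15.7   1.77  6.55]
dp now (cm) [15.69  2.08  6.48]
```

>>> jog_arm --turn '[[0,0.2,0.9],[0,0,0],[0,0,0],[0,0,0],[0,0,0],[0,0,0]]' --dp '[[0,1,4],[0,1,2.5],[4,0,0],[5,0,0],[5,0,0],[1,0,0]]' --gripper '[1,1,1,1,1,1]'

```text
clock: 25.48
eef_pos: [642.0, -255.9, 120.4]
eef_rot: [-1.932, 1.56, 2.828]
wrist_force: [0.3, -0.2, -1.1]
finger_gap: 11.9
```

```bash
python3 -c "
from h import *
go([647,-243,57],-85.8,frame='W')
o=snap('k');crop('s',o['scene'][0],260,410,60,240,4,'pics/k2.png')"
```

```text
clk 25.48 tcp W [ 642.  -255.9  120.4] P [-523.   -19.9  120.4] jawyaw -87.2 F [ 0.3 -0.2 -1.1] gap 11.9
turn tool [-1.4 -0.2  0.6]
dp after turn (cm) [ 6.34  0.59 -1.25]
dp now (cm) [ 6.34  0.62 -1.24]
```

View pics/k2.png

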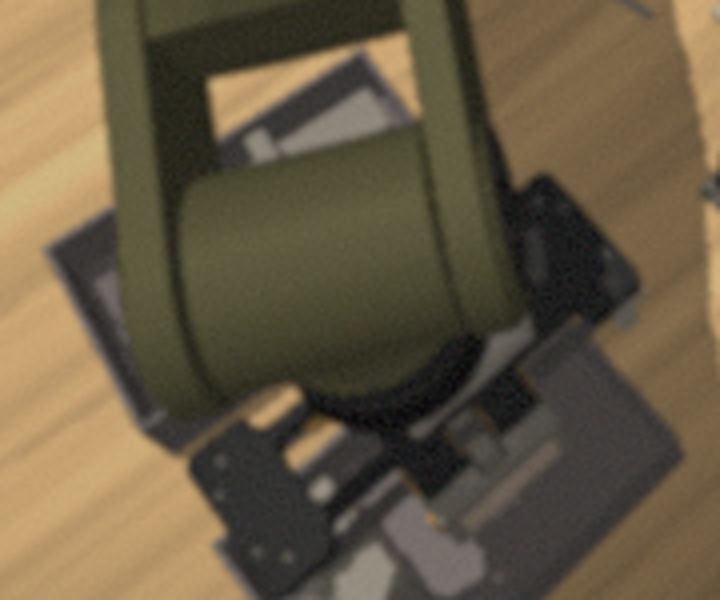

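>>> jog_arm --turn '[[-1.3,0,0.6],[0,0,0],[0,0,0],[0,0,0]]' --dp '[[0,0.6,-1.2],[2.5,0,0],[2.5,0,0],[0.5,0,0]]' --gripper '[1,1,1,1]'

```text
clock: 26.08
eef_pos: [654.4, -242.8, 77.9]
eef_rot: [1.33, 1.551, -0.165]
wrist_force: [0.4, 0.3, -0.3]
finger_gap: 11.7
```

```bash
python3 -c "
from h import *
go([647,-243,57],-85.8,frame='W')"
```

```text
clk 26.07 tcp W [ 654.4 -242.8   77.9] P [-511.5  -33.7   77.9] jawyaw -85.7 F [ 0.4  0.3 -0.3] gap 11.7
turn tool [ 0.1  0.3 -1.1]
dp after turn (cm) [ 2.09 -0.74 -0.03]
dp now (cm) [ 2.08 -0.78 -0.05]
```

>>> jog_arm --turn '[[0,0.3,-1.1],[0,0,0],[0,0,0],[0,0,0],[0,0,0]]' --dp '[[0.5,-0.6,0],[0.8,0,0],[0.7,0,0],[0.2,0,0],[0,0,0]]' --gripper '[1,1,1,1,1]'

```text
clock: 26.7
eef_pos: [649.9, -243.3, 58.6]
eef_rot: [1.189, 1.567, -0.305]
wrist_force: [-0.0, 0.3, -0.4]
finger_gap: 11.9
```

>>> jog_arm --turn '[[0,0,0],[0,0,0]]' --dp '[[0.2,0,0],[0.1,0,0]]' --gripper '[1,1]'

```text
clock: 26.95
eef_pos: [650.1, -243.5, 56.2]
eef_rot: [1.161, 1.566, -0.333]
wrist_force: [-2.9, 0.1, 6.0]
finger_gap: 11.9
```

>>> jog_arm --turn '[[0,0,0],[0,0,0],[0,0,0],[0,0,0],[0,0,0],[0,0,0],[0,0,0],[0,0,0]]' --dp '[[0,0,0],[0,0,0],[0,0,0],[-3,0,0],[-5,0,0],[-6,0,0],[-6,0,0],[-3,0,-2]]' --gripper '[0.7,0.7,0.7,0.6,0.5,0.5,0.5,0.5]'

```text
clock: 27.95
eef_pos: [646.5, -223.5, 290.1]
eef_rot: [-2.617, 1.57, 2.171]
wrist_force: [-0.3, 0.1, -1.1]
finger_gap: 47.5
```

```bash
python3 -c "
from h import *
go([-10,72.5,262],-83.33)"
```

```text
clk 27.95 tcp W [ 646.5 -223.5  290.1] P [-491.4  -28.1  290.1] jawyaw -85.7 F [-0.3  0.1 -1.1] gap 47.5
turn tool [-2.4 -0.   0. ]
dp after turn (cm) [  2.81 -10.06 -48.14]
dp now (cm) [  2.84 -12.03 -47.69]
```

>>> jog_arm --turn '[[-2.4,0,0],[0,0,0],[0,0,0],[0,0,0],[0,0,0],[0,0,0],[0,0,0],[0,0,0]]' --dp '[[0,-0.5,-4],[0,-1.3,-6],[0,-1.3,-6],[0,-1.3,-6],[0,-1.3,-6],[0,-1.3,-6],[0,-1.3,-6],[0,-1.3,-5]]' --gripper '[0.5,0.5,0.5,0.5,0.5,0.5,0.5,0.5]'

```text
clock: 28.95
eef_pos: [496.4, 220.4, 292.6]
eef_rot: [1.411, 1.564, -0.045]
wrist_force: [0.9, 0.0, 0.6]
finger_gap: 46.9
```

```bash
python3 -c "
from h import *
go([-10,72.5,200],-83.33)"
```

```text
clk 28.95 tcp W [496.4 220.4 292.6] P [-33.1  69.5 292.6] jawyaw -83.4 F [0.9 0.  0.6] gap 46.9
turn tool [-0.1  0.1 -0.4]
dp after turn (cm) [ 9.26 -0.3  -2.31]
dp now (cm) [ 9.25 -0.37 -2.32]
```

>>> jog_arm --turn '[[0,0,-0.4],[0,0,0],[0,0,0],[0,0,0],[0,0,0]]' --dp '[[1,-0.3,-2.3],[3,0,0],[4,0,0],[1.2,0,0],[0,0,0]]' --gripper '[0.5,0.5,0.5,0.5,0.5]'

```text
clock: 29.58
eef_pos: [489.2, 247.5, 200.5]
eef_rot: [1.637, 1.568, 0.187]
wrist_force: [0.1, -0.5, -0.1]
finger_gap: 47.0
```

```bash
python3 -c "
from h import *
go([-10,72.5,167],-83.33)"
```

```text
clk 29.57 tcp W [489.2 247.5 200.5] P [ -5.3  73.4 200.5] jawyaw -83.1 F [ 0.1 -0.5 -0.1] gap 47.0
turn tool [ 0.2 -0.  -0.2]
dp after turn (cm) [3.35 0.09 0.47]
dp now (cm) [3.35 0.07 0.47]
```

>>> jog_arm --turn '[[0,0,0],[0,0,0],[0,0,0],[0,0,0],[0,0,0]]' --dp '[[1,0.1,0.5],[1.4,0,0],[0.7,0,0],[0.2,0,0],[0,0,0]]' --gripper '[0.5,0.5,0.5,0.5,0.5]'

```text
clock: 30.2
eef_pos: [492.3, 242.4, 168.0]
eef_rot: [1.75, 1.564, 0.299]
wrist_force: [-0.6, 0.3, 0.1]
finger_gap: 47.0
```

```bash
python3 -c "
from h import *
go([-10,72.5,167],-83.33)"
```

```text
clk 30.2 tcp W [492.3 242.4 168. ] P [-10.7  70.9 168. ] jawyaw -83.1 F [-0.6  0.3  0.1] gap 47.0
turn tool [ 0.2 -0.1 -0.4]
dp after turn (cm) [ 0.1  -0.16 -0.07]
dp now (cm) [ 0.1  -0.16 -0.07]
```

>>> jog_arm --turn '[[0,0,0],[0,0,0],[0,0,0],[0,0,0],[0,0,0]]' --dp '[[0.1,-0.15,0],[0,0,0],[0,0,0],[0,0,0],[0,0,0]]' --gripper '[1,1,1,1,1]'

```text
clock: 30.82
eef_pos: [491.0, 242.5, 167.7]
eef_rot: [1.762, 1.563, 0.311]
wrist_force: [-0.5, -0.1, -0.8]
finger_gap: 11.6
```

>>> jog_arm --turn '[[0,0,0],[0,0,0],[0,0,0],[0,0,0],[0,0,0]]' --dp '[[-1,0,0],[-3,0,0],[-4,0,0],[-4,0,0],[0,0,0]]' --gripper '[1,1,1,1,1]'

```text
clock: 31.45
eef_pos: [489.7, 242.0, 293.8]
eef_rot: [1.776, 1.562, 0.325]
wrist_force: [-0.6, 0.2, -1.2]
finger_gap: 11.7
```

```bash
python3 -c "
from h import *
go([592,-247,267],-85.8,frame='W')
o=snap('l');bins(o);crop('s',o['top'][0],140,270,340,450,4,'pics/l1.png')"
```

```text
clk 31.45 tcp W [489.7 242.  293.8] P [-10.8  73.5 293.8] jawyaw -83.1 F [-0.6  0.2 -1.2] gap 11.7
turn tool [ 2.7 -0.1 -0.5]
dp after turn (cm) [ 2.68  6.62 49.52]
dp now (cm) [ 2.63  4.28 49.78]
far [ 622.3 -277.4] [129.3 202.9] long axis 94.5 rib pts 79
near [ 433.  -280.9] [201.6 128.2] long axis 87.9 rib pts 113
```

View pics/l1.png

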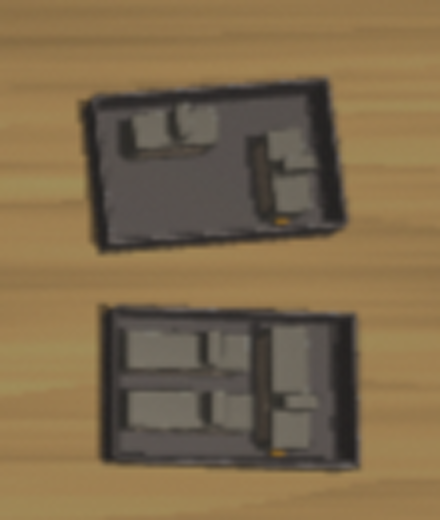

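Far bin: short placed at crop (175,128) with plenty of free space below it. Place the last one.

>>> jog_arm --turn '[[2.7,0,-0.5],[0,0,0],[0,0,0],[0,0,0],[0,0,0],[0,0,0],[0,0,0],[0,0,0]]' --dp '[[0,0,2],[0,0.7,4],[0,0.9,6],[0,0.9,6],[0,0.9,6],[0,0.9,6],[0,0.9,6],[0,0.9,6]]' --gripper '[1,1,1,1,1,1,1,1]'

```text
clock: 32.55
eef_pos: [575.3, -186.5, 281.2]
eef_rot: [-1.636, 1.549, 3.138]
wrist_force: [-0.0, 0.8, -0.3]
finger_gap: 11.6
```

```bash
python3 -c "
from h import *
go([592,-247,125],-85.8,frame='W')"
```

```text
clk 32.55 tcp W [ 575.3 -186.5  281.2] P [-446.3   38.3  281.2] jawyaw -86.5 F [-0.   0.8 -0.3] gap 11.6
turn tool [-0.7 -0.1  1.2]
dp after turn (cm) [15.62  1.23  6.16]
dp now (cm) [15.58  1.63  6.17]
```

>>> jog_arm --turn '[[-0.3,0,1.2],[0,0,0],[0,0,0],[0,0,0],[0,0,0],[0,0,0]]' --dp '[[0,0.8,4],[0,0.8,1.6],[4,0,0],[5,0,0],[5,0,0],[1,0,0]]' --gripper '[1,1,1,1,1,1]'

```text
clock: 33.3
eef_pos: [587.6, -253.1, 119.7]
eef_rot: [-2.129, 1.558, 2.631]
wrist_force: [-0.3, 0.3, 0.3]
finger_gap: 11.8
```

```bash
python3 -c "
from h import *
go([592,-247,57],-85.8,frame='W')"
```

```text
clk 33.3 tcp W [ 587.6 -253.1  119.7] P [-514.    33.8  119.7] jawyaw -87.3 F [-0.3  0.3  0.3] gap 11.8
turn tool [-1.5 -0.4  0.6]
dp after turn (cm) [ 6.27  0.48 -0.58]
dp now (cm) [ 6.27  0.53 -0.55]
```

>>> jog_arm --turn '[[-1.3,-0.2,0.2],[0,0,0],[0,0,0],[0,0,0],[0,0,0]]' --dp '[[0,0.4,-0.5],[2.5,0,0],[2.5,0,0],[0.7,0,0],[0,0,0]]' --gripper '[1,1,1,1,1]'

```text
clock: 33.92
eef_pos: [595.0, -249.5, 70.7]
eef_rot: [0.863, 1.567, -0.636]
wrist_force: [1.0, -0.1, -0.1]
finger_gap: 11.6
```

```bash
python3 -c "
from h import *
go([592,-247,57],-85.8,frame='W')"
```

```text
clk 33.92 tcp W [ 595.  -249.5   70.7] P [-511.2   26.1   70.7] jawyaw -85.8 F [ 1.  -0.1 -0.1] gap 11.6
turn tool [-0.   0.2 -0.2]
dp after turn (cm) [ 1.37 -0.28 -0.27]
dp now (cm) [ 1.37 -0.28 -0.27]
```

>>> jog_arm --turn '[[0,0,0],[0,0,0],[0,0,0],[0,0,0]]' --dp '[[0.5,-0.1,-0.2],[0.6,0,0],[0.2,0,0],[0,0,0]]' --gripper '[1,1,1,1]'

```text
clock: 34.42
eef_pos: [594.9, -247.8, 59.8]
eef_rot: [0.951, 1.563, -0.547]
wrist_force: [0.2, 0.3, -1.2]
finger_gap: 11.5
```

>>> jog_arm --turn '[[0,0,0],[0,0,0],[0,0,0]]' --dp '[[0.25,0,0],[0.15,0,0],[0.1,0,0]]' --gripper '[1,1,1]'

```text
clock: 34.8
eef_pos: [595.6, -248.3, 56.7]
eef_rot: [0.978, 1.561, -0.52]
wrist_force: [-3.7, 1.4, 10.8]
finger_gap: 11.7
```

Contact. Release and go to the front side of the lever (raised tip at P x −101).

>>> jog_arm --turn '[[0,0,0],[0,0,0],[0,0,0],[0,0,0],[0,0,0],[0,0,0],[0,0,0],[0,0,0]]' --dp '[[0,0,0],[0,0,0],[0,0,0],[-3,0,0],[-5,0,0],[-6,0,0],[-6,0,0],[-3,0,-2]]' --gripper '[0.7,0.7,0.7,0.6,0.6,1,1,1]'

```text
clock: 35.8
eef_pos: [591.0, -227.4, 289.9]
eef_rot: [0.846, 1.567, -0.654]
wrist_force: [-0.7, 0.7, -0.2]
finger_gap: 10.9
```

```bash
python3 -c "
from h import *
go([-135,116,267],-83.33)
o=snap('m');bins(o);crop('s',o['top'][0],140,270,340,450,4,'pics/m1.png')"
```

```text
clk 35.8 tcp W [ 591.  -227.4  289.9] P [-488.8   27.4  289.9] jawyaw -85.9 F [-0.7  0.7 -0.2] gap 10.9
turn tool [-2.6  0.1 -0.1]
dp after turn (cm) [  2.29  -8.86 -35.38]
dp now (cm) [  2.18 -10.45 -34.95]
far [ 617.2 -218.7] [129.   84.9] long axis 3.2 rib pts 2758
near [ 495.  -184.2] [3.7 9.8] long axis 163.0 rib pts 3483
```

View pics/m1.png

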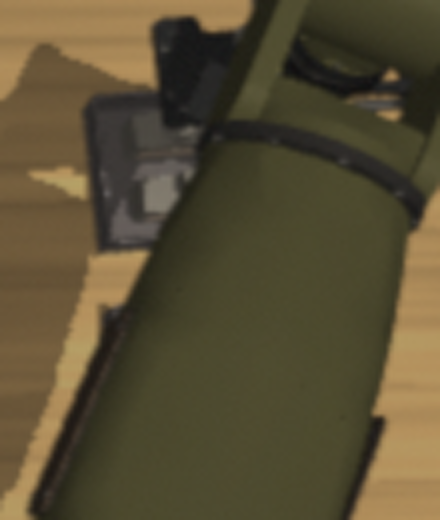

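>>> jog_arm --turn '[[-2.6,0,0],[0,0,0],[0,0,0],[0,0,0],[0,0,0],[0,0,0],[0,0,0],[0,0,0]]' --dp '[[0,-0.5,-3],[0,-1.2,-5],[0,-1.2,-5],[0,-1.2,-5],[0,-1.2,-5],[0,-1.2,-5],[0,-1.2,-5],[0,-1.2,-2]]' --gripper '[1,1,1,1,1,1,1,1]'

```text
clock: 36.9
eef_pos: [457.1, 118.1, 277.4]
eef_rot: [-1.515, 1.561, -2.968]
wrist_force: [-0.3, 0.3, -0.1]
finger_gap: 0.5
```

```bash
python3 -c "
from h import *
go([-138,116,178],-83.33)
o=snap('n');bins(o);crop('s',o['top'][0],140,270,340,450,4,'pics/n1.png')"
```

```text
clk 36.9 tcp W [457.1 118.1 277.4] P [-130.1  120.3  277.4] jawyaw -83.2 F [-0.3  0.3 -0.1] gap 0.5
turn tool [0.1 0.  0.6]
dp after turn (cm) [9.94 0.43 0.79]
dp now (cm) [9.93 0.53 0.79]
far [ 622.2 -277.4] [129.8 202.9] long axis 94.3 rib pts 121
near [ 433.2 -281.1] [201.4 128.7] long axis 88.1 rib pts 115
```

View pics/n1.png

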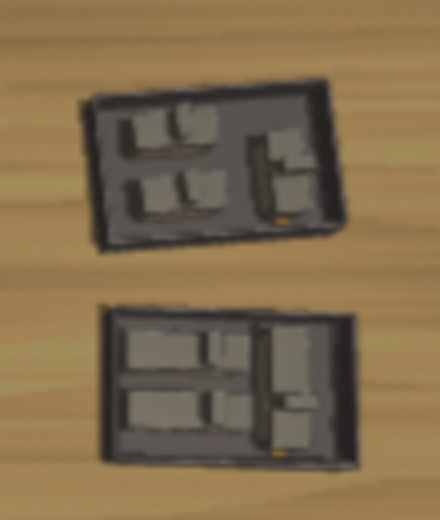

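View pics/scene_n.png

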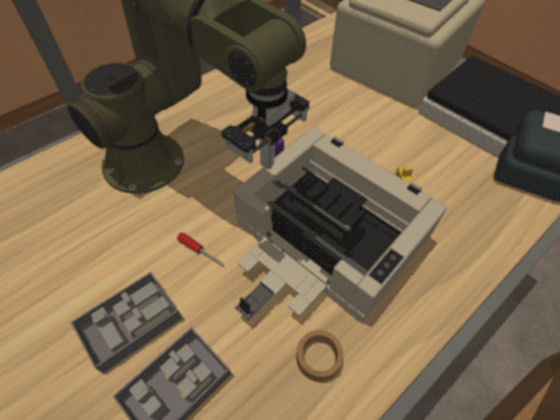

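All four tanks stand in the right bins and the carriage is empty. Now lower onto the front side of the lever.

>>> jog_arm --turn '[[0,0,0.6],[0,0,0],[0,0,0],[0,0,0]]' --dp '[[2,0.5,0.8],[4,0,0],[3.8,0,0],[0,0,0]]' --gripper '[1,1,1,1]'

```text
clock: 37.5
eef_pos: [464.0, 106.7, 174.3]
eef_rot: [-0.773, 1.569, -2.227]
wrist_force: [0.3, -0.3, 1.2]
finger_gap: 0.2
```

```bash
python3 -c "
from h import *
go([-50,116,178],-83.33)"
```

```text
clk 37.5 tcp W [464.  106.7 174.3] P [-142.3  114.8  174.3] jawyaw -83.3 F [ 0.3 -0.3  1.2] gap 0.2
turn tool [0.  0.1 0.1]
dp after turn (cm) [-0.37 -0.12 -9.23]
dp now (cm) [-0.39 -0.12 -9.23]
```

>>> jog_arm --turn '[[0,0,0],[0,0,0],[0,0,0],[0,0,0],[0,0,0],[0,0,0]]' --dp '[[0,0,-2],[0,0,-1.5],[0,0,-1.5],[0,0,-1.2],[0,0,-1.2],[0,0,-0.8]]' --gripper '[1,1,1,1,1,1]'

```text
clock: 38.25
eef_pos: [456.6, 190.1, 177.8]
eef_rot: [0.874, 1.567, -0.582]
wrist_force: [0.5, -2.0, -1.2]
finger_gap: 0.4
```

>>> jog_arm --turn '[[0,0,0],[0,0,0]]' --dp '[[0,0,-0.4],[0,0,-0.3]]' --gripper '[1,1]'

```text
clock: 38.5
eef_pos: [455.6, 197.7, 177.7]
eef_rot: [0.767, 1.568, -0.688]
wrist_force: [0.1, -1.0, 0.7]
finger_gap: 0.5
```

```bash
python3 -c "
from h import *
go([-50,116,175],-83.33)"
```

```text
clk 38.5 tcp W [455.6 197.7 177.7] P [-50.8 112.6 177.7] jawyaw -83.4 F [ 0.1 -1.   0.7] gap 0.5
turn tool [-0.   0.1 -0.1]
dp after turn (cm) [ 0.27 -0.34 -0.08]
dp now (cm) [ 0.26 -0.34 -0.08]
```

>>> jog_arm --turn '[[0,0,0],[0,0,0]]' --dp '[[0.2,-0.3,-0.4],[0,0,-0.3]]' --gripper '[1,1]'

```text
clock: 38.75
eef_pos: [451.7, 204.5, 175.5]
eef_rot: [0.804, 1.568, -0.652]
wrist_force: [0.3, -1.7, 0.0]
finger_gap: 0.5
```

>>> jog_arm --turn '[[0,0,0],[0,0,0]]' --dp '[[0,0,-0.4],[0,0,-0.2]]' --gripper '[1,1]'

```text
clock: 39.0
eef_pos: [451.7, 205.3, 175.7]
eef_rot: [0.098, 1.557, -1.359]
wrist_force: [0.2, -19.9, 5.8]
finger_gap: 0.5
```

```bash
python3 -c "
from h import *
go([-50,116,175],-83.33)
o=snap('p');crop('s',o['scene'][0],150,250,255,375,5,'pics/p2.png')"
```

```text
clk 39.0 tcp W [451.7 205.3 175.7] P [-42.9 115.6 175.7] jawyaw -83.5 F [  0.2 -19.9   5.8] gap 0.5
turn tool [-0.1  0.8 -0.1]
dp after turn (cm) [ 0.07 -0.04  0.71]
dp now (cm) [ 0.08 -0.04  0.71]
```

View pics/p2.png

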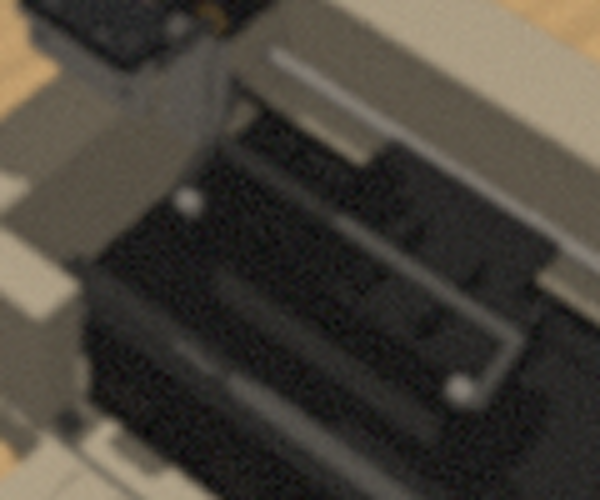

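>>> jog_arm --turn '[[0,0,0],[0,0.8,0],[0,0,0],[0,0,0],[0,0,0],[0,0,0],[0,0,0],[0,0,0]]' --dp '[[0,0,3],[-3,0,1],[-3,0,3],[0,2,5],[0,2,5],[0,2,5],[0,2,5],[0,2,5]]' --gripper '[1,1,1,1,1,1,1,1]'

```text
clock: 40.1
eef_pos: [590.5, -107.0, 239.2]
eef_rot: [2.019, 1.567, 0.566]
wrist_force: [0.6, 0.8, 0.5]
finger_gap: 0.5
```

```bash
python3 -c "
from h import *
go([-372,-1,200],-83.33)
o=snap('q');crop('s',o['scene'][0],150,330,225,405,3.3,'pics/q2.png')
for n in o:
    Q=toP(o[n][2]).reshape(-1,3)
    s=Q[(abs(Q[:,1])<14)&(Q[:,0]<-300)&(Q[:,0]>-370)&(Q[:,2]>62)&(Q[:,2]<110)]
    print(n,len(s));
    if len(s): print(s.mean(0).round(1),s.min(0).round(1),s.max(0).round(1))
    s=Q[(Q[:,1]>104)&(Q[:,1]<128)&(Q[:,0]>-125)&(Q[:,0]<20)&(Q[:,2]>155)&(Q[:,2]<212)]
    print(s.mean(0),s.min(0),s.max(0))
"
```

```text
clk 40.1 tcp W [ 590.5 -107.   239.2] P [-369.2   13.9  239.2] jawyaw -83.2 F [0.6 0.8 0.5] gap 0.5
turn tool [ 0.1 -0.1 -0.2]
dp after turn (cm) [3.92 1.49 0.28]
dp now (cm) [3.92 1.48 0.29]
scene 113
[-333.4   -0.5   82.6] [-339.1  -13.8   62.1] [-326.2   13.8   98.8]
[-29.06278238 113.12971508 183.67104808] [-59.8691173  104.02581774 155.05336469] [-10.68123127 127.78428757 200.98289681]
top 16
[-330.9   -0.    89. ] [-339.3  -13.4   63.5] [-326.8   12.7   97.9]
[-29.48996485 115.33509465 182.98130001] [-60.14854013 104.10922847 155.01192525] [-10.22469439 127.98406753 203.35289217]
```

View pics/q2.png

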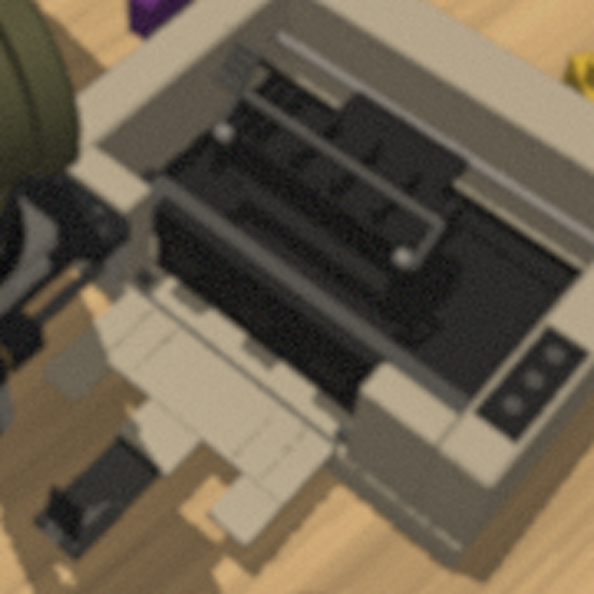

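>>> jog_arm --turn '[[0,0,0],[0,0,0],[0,0,0],[0,0,0],[0,0,0],[0,0,0]]' --dp '[[1,1.5,0.3],[5,0,0],[5,0,0],[4,0,0],[0.8,0,0],[0,0,0]]' --gripper '[1,1,1,1,1,1]'

```text
clock: 40.95
eef_pos: [607.6, -108.2, 77.5]
eef_rot: [2.008, 1.565, 0.551]
wrist_force: [-0.0, -0.2, 0.9]
finger_gap: 0.6
```

```bash
python3 -c "
from h import *
go([-320,-1,82],-83.33)"
```

```text
clk 40.95 tcp W [ 607.6 -108.2   77.5] P [-372.3   -2.9   77.5] jawyaw -83.5 F [-0.  -0.2  0.9] gap 0.6
turn tool [-0.1 -0.1 -0.3]
dp after turn (cm) [-0.45 -0.19 -5.23]
dp now (cm) [-0.44 -0.2  -5.23]
```

>>> jog_arm --turn '[[0,0,0],[0,0,0],[0,0,0],[0,0,0],[0,0,0]]' --dp '[[0,0,-1.5],[0,0,-1.2],[0,0,-1],[0,0,-0.8],[0,0,0]]' --gripper '[1,1,1,1,1]'

```text
clock: 41.58
eef_pos: [604.0, -59.5, 82.5]
eef_rot: [1.625, 1.559, 0.169]
wrist_force: [0.2, -1.0, -0.4]
finger_gap: 0.6
```

```bash
python3 -c "
from h import *
go([-320,-1,82],-83.33)"
```

```text
clk 41.58 tcp W [604.  -59.5  82.5] P [-323.6   -4.9   82.5] jawyaw -83.4 F [ 0.2 -1.  -0.4] gap 0.6
turn tool [-0.1 -0.  -0.7]
dp after turn (cm) [ 0.05 -0.39 -0.36]
dp now (cm) [ 0.04 -0.39 -0.36]
```

>>> jog_arm --turn '[[0,0,-0.5],[0,0,0],[0,0,0]]' --dp '[[0.8,-0.4,-0.8],[0.7,0,-0.3],[0.4,0,0]]' --gripper '[1,1,1]'

```text
clock: 41.95
eef_pos: [598.4, -48.7, 61.9]
eef_rot: [1.85, 1.568, 0.394]
wrist_force: [-0.3, 0.4, -0.1]
finger_gap: 0.2
```

```bash
python3 -c "
from h import *
go([-315,-1,60],-83.33)
o=snap('r');crop('s',o['scene'][0],230,330,225,325,6,'pics/r2.png')"
```

```text
clk 41.95 tcp W [598.4 -48.7  61.9] P [-312.2   -0.6   61.9] jawyaw -83.4 F [-0.3  0.4 -0.1] gap 0.2
turn tool [-0.1 -0.  -0.1]
dp after turn (cm) [0.19 0.04 0.28]
dp now (cm) [0.19 0.04 0.28]
```

View pics/r2.png

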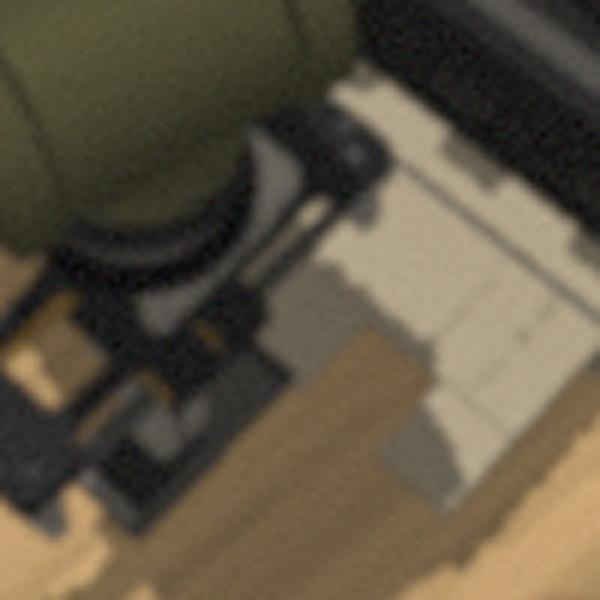

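>>> jog_arm --turn '[[0,0,0],[0,0,0]]' --dp '[[0.3,0,0],[0.2,0,0]]' --gripper '[1,1]'

```text
clock: 42.3
eef_pos: [598.5, -49.2, 56.9]
eef_rot: [1.837, 1.568, 0.38]
wrist_force: [-0.8, -0.3, 0.4]
finger_gap: 0.6
```

>>> jog_arm --turn '[[0,0,0],[0,0,0]]' --dp '[[0.15,0,0],[0.15,0,0]]' --gripper '[1,1]'

```text
clock: 42.55
eef_pos: [598.7, -49.3, 54.1]
eef_rot: [1.786, 1.568, 0.329]
wrist_force: [-1.5, 0.7, 4.9]
finger_gap: 0.4
```

>>> jog_arm --turn '[[0,0,0]]' --dp '[[0.1,0,0]]' --gripper '[1]'

```text
clock: 42.68
eef_pos: [598.9, -49.3, 53.7]
eef_rot: [1.735, 1.567, 0.278]
wrist_force: [-4.1, 1.4, 9.9]
finger_gap: 0.4
```

>>> jog_arm --turn '[[0,0,0],[0,0,0],[0,0,0],[0,0,0]]' --dp '[[-3,0,0],[-5,0,3],[-5,0,5],[0,0,5]]' --gripper '[1,1,1,1]'

```text
clock: 43.18
eef_pos: [613.0, -173.9, 182.3]
eef_rot: [1.448, 1.568, -0.004]
wrist_force: [-0.4, 0.2, -0.6]
finger_gap: 0.4
```

```bash
python3 -c "
from h import *
go([-330,0,100],6.67)
go([-330,0,100],186.67)
o=snap('s');crop('s',o['scene'][0],230,330,225,325,6,'pics/s2.png')
for n in o:
    Q=toP(o[n][2]).reshape(-1,3)
    for x in (-350,-340,-330,-320,-310,-300,-290,-270):
        s=Q[(abs(Q[:,1])<14)&(abs(Q[:,0]-x)<5)&(Q[:,2]>30)&(Q[:,2]<110)]
        print(n,x,len(s),(np.median(s[:,2]).round(1),s[:,2].max().round(1)) if len(s) else '')
    s=Q[(Q[:,2]>45)&(Q[:,2]<110)&(Q[:,0]<-255)&(abs(Q[:,1])<40)&(Q[:,0]>-365)]
    print(s.min(0),s.max(0))
"
```

```text
clk 43.17 tcp W [ 613.  -173.9  182.3] P [-438.2   -0.6  182.3] jawyaw -83.2 F [-0.4  0.2 -0.6] gap 0.4
turn tool [-89.9   0.1  -0.1]
dp after turn (cm) [ 8.23 10.82 -0.06]
dp now (cm) [  8.22  -0.06 -10.83]
clk 43.17 tcp W [ 613.  -173.9  182.3] P [-438.2   -0.6  182.3] jawyaw -83.2 F [-0.4  0.2 -0.6] gap 0.4
turn tool [90.1 -0.1 -0.1]
dp after turn (cm) [  8.23 -10.82   0.06]
dp now (cm) [  8.22  -0.06 -10.83]
scene -350 0 
scene -340 59 (np.float64(53.9), np.float64(58.1))
scene -330 49 (np.float64(55.2), np.float64(59.5))
scene -320 52 (np.float64(55.3), np.float64(58.2))
scene -310 50 (np.float64(55.1), np.float64(58.6))
scene -300 54 (np.float64(54.5), np.float64(59.8))
scene -290 46 (np.float64(55.9), np.float64(60.2))
scene -270 50 (np.float64(56.1), np.float64(58.5))
[-344.71971845  -25.81128957   45.82476145] [-255.12687412   22.91256551   61.2509454 ]
top -350 0 
top -340 23 (np.float64(54.3), np.float64(59.8))
top -330 24 (np.float64(53.6), np.float64(58.7))
top -320 24 (np.float64(54.4), np.float64(59.3))
top -310 26 (np.float64(55.2), np.float64(60.5))
top -300 24 (np.float64(54.2), np.float64(59.5))
top -290 25 (np.float64(55.7), np.float64(61.4))
top -270 26 (np.float64(55.6), np.float64(61.9))
[-345.05792001  -21.54316938   45.13187356] [-255.11644777   25.32011212   62.22116176]
```

View pics/s2.png

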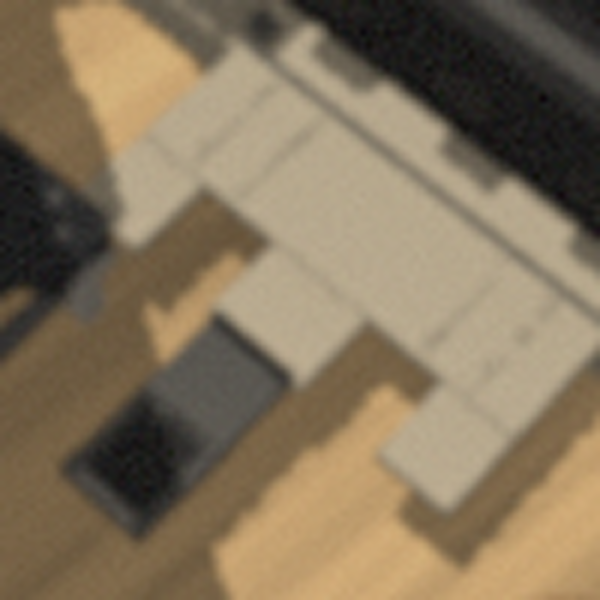

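>>> jog_arm --turn '[[-10.7,0,0],[-10.7,0,0],[-10.7,0,0],[-10.7,0,0],[-10.7,0,0],[-10.7,0,0],[-10.7,0,0],[-10.7,0,0]]' --dp '[[0,0,0],[0,0,0],[0,0,0],[0,0,0],[0,0,0],[0,0,0],[0,0,0],[0,0,0]]' --gripper '[0.3,0.3,0.3,0.3,0.3,0.3,0.3,0.3]'

```text
clock: 44.28
eef_pos: [610.7, -174.0, 175.1]
eef_rot: [2.681, 1.563, 2.73]
wrist_force: [-0.3, -0.4, 0.2]
finger_gap: 65.6
```

```bash
python3 -c "
from h import *
go([-335,0,100],6.67)"
```

```text
clk 44.27 tcp W [ 610.7 -174.   175.1] P [-438.     1.7  175.1] jawyaw 2.8 F [-0.3 -0.4  0.2] gap 65.6
turn tool [-3.9 -0.4 -0.2]
dp after turn (cm) [ 7.51 10.3   0.17]
dp now (cm) [ 7.54 10.27 -0.47]
```

>>> jog_arm --turn '[[-3.9,-0.4,0],[0,0,0],[0,0,0],[0,0,0],[0,0,0]]' --dp '[[0,5,0],[2,5,0.2],[5,0.3,0],[0.5,0,0],[0,0,0]]' --gripper '[0.3,0.3,0.3,0.3,0.3]'

```text
clock: 44.9
eef_pos: [603.7, -66.5, 99.6]
eef_rot: [1.049, 1.567, 1.171]
wrist_force: [-0.0, -0.8, 0.3]
finger_gap: 65.8
```

```bash
python3 -c "
from h import *
go([-335,0,33],6.67)
o=snap('t');crop('s',o['scene'][0],200,330,195,325,5,'pics/t2.png');crop('s',o['top'][0],140,230,270,360,6,'pics/t1.png')"
```

```text
clk 44.9 tcp W [603.7 -66.5  99.6] P [-330.5   -3.9   99.6] jawyaw 7.0 F [-0.  -0.8  0.3] gap 65.8
turn tool [ 0.4  0.1 -0.2]
dp after turn (cm) [ 6.66 -0.45 -0.39]
dp now (cm) [ 6.66 -0.47 -0.4 ]
```

View pics/t2.png

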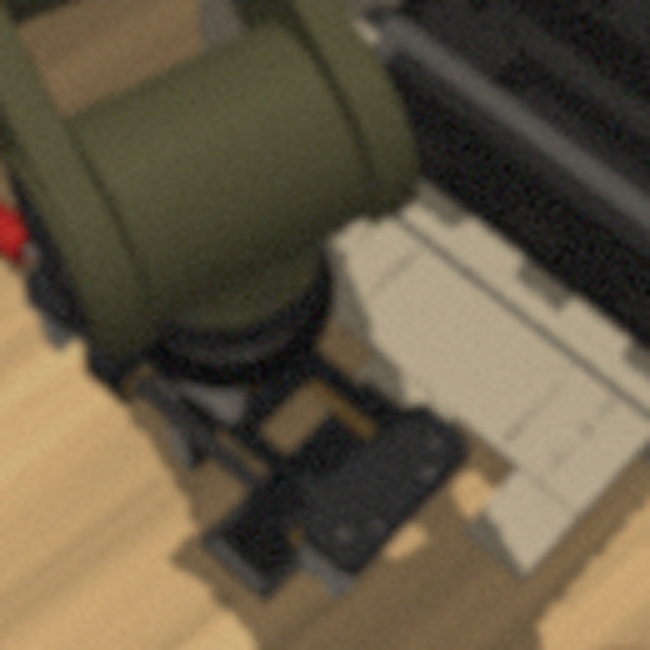

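>>> jog_arm --turn '[[0.3,0,0],[0,0,0],[0,0,0],[0,0,0]]' --dp '[[1,-0.5,-0.4],[3,0,0],[2,0,0],[0.4,0,0]]' --gripper '[0.3,0.3,0.3,0.3]'

```text
clock: 45.5
eef_pos: [601.7, -75.2, 36.7]
eef_rot: [0.167, 1.563, 0.281]
wrist_force: [-0.2, 0.4, -0.2]
finger_gap: 65.8
```

```bash
python3 -c "
from h import *
go([-335,0,33],6.67)"
```

```text
clk 45.5 tcp W [601.7 -75.2  36.7] P [-338.9   -0.8   36.7] jawyaw 6.5 F [-0.2  0.4 -0.2] gap 65.8
turn tool [-0.2  0.5 -0.1]
dp after turn (cm) [ 0.37  0.39 -0.08]
dp now (cm) [ 0.37  0.39 -0.09]
```

>>> jog_arm --turn '[[0,0.4,0],[0,0,0],[0,0,0],[0,0,0]]' --dp '[[0.4,0.5,-0.1],[0,0,0],[0,0,0],[0,0,0]]' --gripper '[0.3,1,1,1]' --grip_force 6

```text
clock: 46.0
eef_pos: [600.1, -70.8, 34.4]
eef_rot: [0.475, 1.57, 0.588]
wrist_force: [-6.1, -2.2, 0.5]
finger_gap: 41.9
```

```bash
python3 -c "
from h import *
go([-335,0,33],6.67)"
```

```text
clk 46.0 tcp W [600.1 -70.8  34.4] P [-3.343e+02  2.000e-01  3.440e+01] jawyaw 6.5 F [-6.1 -2.2  0.5] gap 41.9
turn tool [-0.2  0.1 -0. ]
dp after turn (cm) [ 0.14 -0.07  0.02]
dp now (cm) [ 0.14 -0.07  0.02]
```

>>> jog_arm --turn '[[0,0,0],[0,0,0],[0,0,0],[0,0,0]]' --dp '[[-1.95,0.15,0],[-1.85,0.65,0],[-1.6,1.1,0],[0,0,0]]' --gripper '[1,1,1,1]'

```text
clock: 46.5
eef_pos: [597.5, -49.9, 93.5]
eef_rot: [0.649, 1.569, 0.763]
wrist_force: [-2.6, 0.5, -0.4]
finger_gap: 41.7
```

```bash
python3 -c "
from h import *
go([-315,0,89],6.67)"
```

```text
clk 46.5 tcp W [597.5 -49.9  93.5] P [-313.2    0.4   93.5] jawyaw 6.5 F [-2.6  0.5 -0.4] gap 41.7
turn tool [-0.2  0.1 -0.1]
dp after turn (cm) [ 0.45 -0.18  0.04]
dp now (cm) [ 0.45 -0.18  0.04]
```

>>> jog_arm --turn '[[0,0,0],[0,0,0],[0,0,0],[0,0,0],[0,0,0]]' --dp '[[-1,1.8,0],[-0.7,1.8,0],[-0.2,1.9,0],[0.3,1.9,0],[0,0,0]]' --gripper '[1,1,1,1,1]'

```text
clock: 47.12
eef_pos: [588.1, 29.7, 111.5]
eef_rot: [0.292, 1.569, 0.407]
wrist_force: [-2.2, 0.0, -1.3]
finger_gap: 41.8
```

```bash
python3 -c "
from h import *
go([-238,0,109],6.67)
o=snap('u');crop('s',o['scene'][0],200,330,195,325,5,'pics/u2.png')"
```

```text
clk 47.12 tcp W [588.1  29.7 111.5] P [-233.1    0.4  111.5] jawyaw 6.6 F [-2.2  0.  -1.3] gap 41.8
turn tool [-0.1  0.1 -0. ]
dp after turn (cm) [ 0.25 -0.49  0.04]
dp now (cm) [ 0.25 -0.49  0.05]
```

View pics/u2.png

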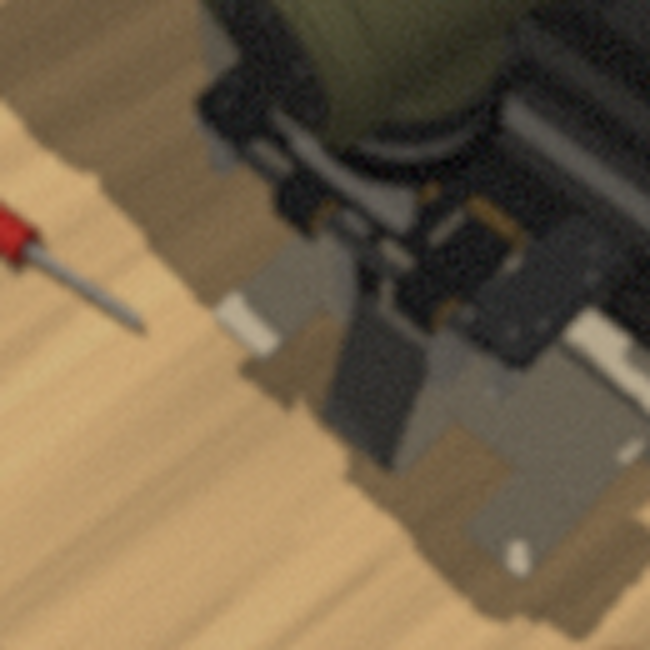

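>>> jog_arm --turn '[[0,0,0],[0,0,0],[0,0,0],[0,0,0],[0,0,0]]' --dp '[[0.6,0.9,0],[0.8,0.8,0],[1.1,1.1,0],[1.1,0.7,0],[0,0,0]]' --gripper '[1,1,1,1,1]'

```text
clock: 47.85
eef_pos: [584.3, 63.1, 76.0]
eef_rot: [1.137, 1.568, 1.247]
wrist_force: [-2.9, 2.3, 0.4]
finger_gap: 42.0
```

```bash
python3 -c "
from h import *
go([-195,0,73],6.67)"
```

```text
clk 47.85 tcp W [584.3  63.1  76. ] P [-199.5    0.4   76. ] jawyaw 6.3 F [-2.9  2.3  0.4] gap 42.0
turn tool [-0.4  0.1 -0.2]
dp after turn (cm) [0.3  0.45 0.04]
dp now (cm) [0.3  0.45 0.04]
```

>>> jog_arm --turn '[[0,0,0],[0,0,0],[0,0,0],[0,0,0],[0,0,0],[0,0,0],[0,0,0]]' --dp '[[0,0,0],[0,0,0],[-3,0,0],[-4,-1,0],[0,0,0],[0,0,0],[0,0,0]]' --gripper '[0.4,0.4,0.4,1,1,1,1]' --grip_force 20

```text
clock: 48.72
eef_pos: [586.1, 50.4, 147.1]
eef_rot: [0.685, 1.568, 0.793]
wrist_force: [0.7, 0.2, -0.1]
finger_gap: 19.7
```

```bash
python3 -c "
from h import *
go([-205,0,75],6.67)
o=snap('v');crop('s',o['scene'][0],200,330,195,325,5,'pics/v2.png')"
```

```text
clk 48.73 tcp W [586.1  50.4 147.1] P [-2.123e+02  1.000e-01  1.471e+02] jawyaw 6.2 F [ 0.7  0.2 -0.1] gap 19.7
turn tool [-0.5  0.1 -0.1]
dp after turn (cm) [7.21 0.73 0.01]
dp now (cm) [ 7.21  0.72 -0.01]
```

View pics/v2.png

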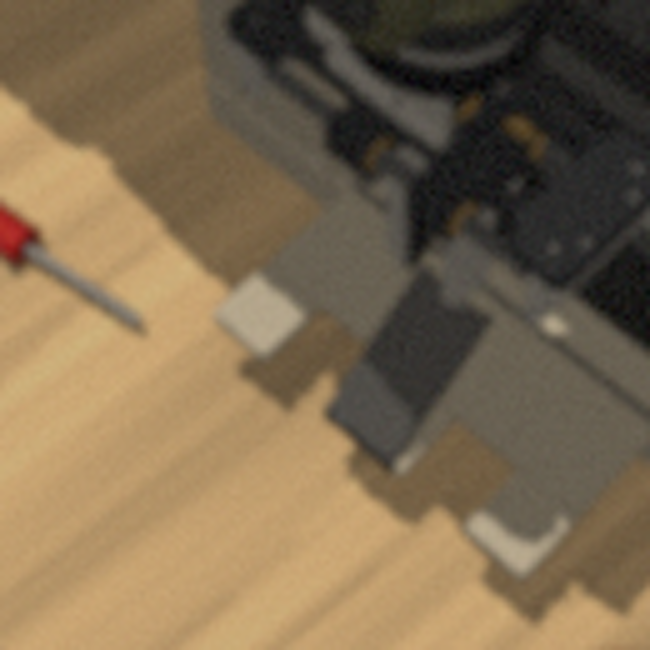

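>>> jog_arm --turn '[[0,0,0],[0,0,0],[0,0,0],[0,0,0],[0,0,0],[0,0,0]]' --dp '[[1,0.4,0],[3,0,0],[2,0,0],[1,0,0],[0.8,0,0],[0,0,0]]' --gripper '[1,1,1,1,1,1]'

```text
clock: 49.58
eef_pos: [584.9, 56.2, 63.6]
eef_rot: [1.505, 1.569, 1.613]
wrist_force: [-0.4, 0.6, -0.3]
finger_gap: 0.2
```

```bash
python3 -c "
from h import *
go([-205,0,63],6.67)"
```

```text
clk 49.58 tcp W [584.9  56.2  63.6] P [-206.5    0.6   63.6] jawyaw 6.2 F [-0.4  0.6 -0.3] gap 0.2
turn tool [-0.5  0.  -0.1]
dp after turn (cm) [0.06 0.15 0.06]
dp now (cm) [0.06 0.15 0.06]
```

>>> jog_arm --turn '[[0,0,0],[0,0,0]]' --dp '[[0.15,0,0],[0.1,0,0]]' --gripper '[1,1]'

```text
clock: 49.82
eef_pos: [585.3, 56.2, 62.9]
eef_rot: [0.952, 1.568, 1.06]
wrist_force: [-6.9, -0.6, 12.0]
finger_gap: 0.3
```

>>> jog_arm --turn '[[0,0,0],[0,0,0],[0,0,0],[0,0,0],[0,0,0]]' --dp '[[-3,0,0],[-4,-3,0],[-2,-4,0],[0,-3,0],[0,0,0]]' --gripper '[1,0.3,0.22,0.22,0.22]'

```text
clock: 50.45
eef_pos: [596.4, -45.9, 157.1]
eef_rot: [0.249, 1.567, 0.359]
wrist_force: [0.2, 0.0, -0.1]
finger_gap: 37.1
```

```bash
python3 -c "
from h import *
go([-241,0,32],6.67)
o=snap('w');crop('s',o['scene'][0],200,330,195,325,5,'pics/w2.png');crop('s',o['top'][0],140,230,260,350,6,'pics/w1.png')
for n in o:
    Q=toP(o[n][2]).reshape(-1,3)
    for x in (-255,-240,-220,-200,-185,-178,-172):
        s=Q[(abs(Q[:,1])<14)&(abs(Q[:,0]-x)<4)&(Q[:,2]>30)&(Q[:,2]<110)]
        print(n,x,len(s),(np.median(s[:,2]).round(1),s[:,2].max().round(1)) if len(s) else '')
"
```

```text
clk 50.45 tcp W [596.4 -45.9 157.1] P [-309.2    1.   157.1] jawyaw 6.3 F [ 0.2  0.  -0.1] gap 37.1
turn tool [-0.4  0.2 -0.1]
dp after turn (cm) [12.51  6.82  0.1 ]
dp now (cm) [12.52  6.8   0.  ]
scene -255 0 
scene -240 0 
scene -220 0 
scene -200 0 
scene -185 0 
scene -178 0 
scene -172 1 (np.float64(57.7), np.float64(57.7))
top -255 18 (np.float64(62.8), np.float64(67.6))
top -240 21 (np.float64(63.1), np.float64(68.8))
top -220 22 (np.float64(64.6), np.float64(70.9))
top -200 23 (np.float64(63.8), np.float64(68.2))
top -185 21 (np.float64(62.4), np.float64(67.5))
top -178 21 (np.float64(62.7), np.float64(68.7))
top -172 19 (np.float64(56.7), np.float64(68.7))
```

View pics/w2.png

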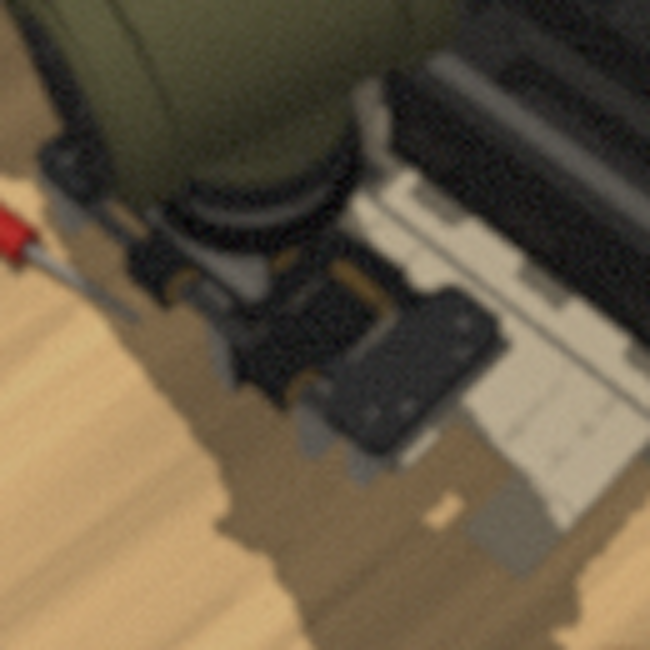

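View pics/w1.png

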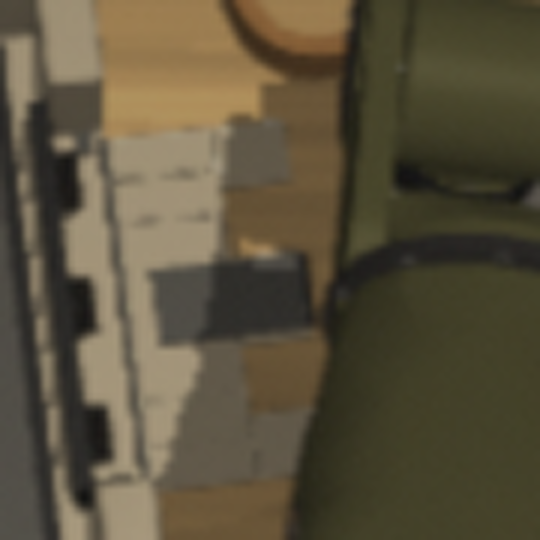

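>>> jog_arm --turn '[[-0.3,0,0],[0,0,0],[0,0,0],[0,0,0]]' --dp '[[0,4,0.1],[1,2.7,0],[4,0,0],[0,0,0]]' --gripper '[0.22,0.22,0.22,0.22]'

```text
clock: 51.05
eef_pos: [588.7, 29.4, 105.8]
eef_rot: [0.627, 1.567, 0.748]
wrist_force: [0.4, -0.0, -0.2]
finger_gap: 73.3
```

```bash
python3 -c "
from h import *
go([-241,0,32],6.67)"
```

```text
clk 51.05 tcp W [588.7  29.4 105.8] P [-2.335e+02 -1.000e-01  1.058e+02] jawyaw 6.9 F [ 0.4 -0.  -0.2] gap 73.3
turn tool [ 0.3  0.2 -0.1]
dp after turn (cm) [ 7.38 -0.75 -0.01]
dp now (cm) [ 7.37 -0.77 -0.04]
```

>>> jog_arm --turn '[[0,0,0],[0,0,0],[0,0,0],[0,0,0],[0,0,0]]' --dp '[[0,-0.8,0],[3,0,0],[3,0,0],[1,0,0],[0,0,0]]' --gripper '[0.22,0.22,0.22,0.22,0.22]'

```text
clock: 51.68
eef_pos: [594.0, 20.1, 42.0]
eef_rot: [0.034, 1.558, 0.154]
wrist_force: [-0.3, 0.1, 0.7]
finger_gap: 73.3
```

```bash
python3 -c "
from h import *
go([-241,0,32],6.67)"
```

```text
clk 51.67 tcp W [594.   20.1  42. ] P [-243.4   -4.3   42. ] jawyaw 6.9 F [-0.3  0.1  0.7] gap 73.3
turn tool [ 0.2  0.7 -0. ]
dp after turn (cm) [ 1.    0.24 -0.43]
dp now (cm) [ 0.99  0.24 -0.44]
```

>>> jog_arm --turn '[[0,0.6,0],[0,0,0],[0,0,0],[0,0,0],[0,0,0],[0,0,0]]' --dp '[[0.5,0.3,-0.4],[0.5,0,0],[0,0,0],[0,0,0],[0,0,0],[0,0,0]]' --gripper '[0.22,0.22,1,1,1,1]' --grip_force 35

```text
clock: 52.42
eef_pos: [588.8, 22.3, 34.1]
eef_rot: [2.941, 1.57, 3.062]
wrist_force: [6.1, 0.8, -3.0]
finger_gap: 49.3
```

```bash
python3 -c "
from h import *
go([-241,0,32],6.67)"
```

```text
clk 52.42 tcp W [588.8  22.3  34.1] P [-240.5    0.6   34.1] jawyaw 6.9 F [ 6.1  0.8 -3. ] gap 49.3
turn tool [ 0.2 -0.  -0. ]
dp after turn (cm) [ 0.21 -0.05  0.06]
dp now (cm) [ 0.21 -0.05  0.06]
```

>>> jog_arm --turn '[[0,0,0],[0,0,0],[0,0,0],[0,0,0]]' --dp '[[-1,0.05,0],[-1.1,0.1,0],[-1,0.3,0],[-1,0.4,0]]' --gripper '[1,1,1,1]'

```text
clock: 52.92
eef_pos: [587.8, 30.4, 70.8]
eef_rot: [-3.024, 1.569, -2.904]
wrist_force: [8.7, 0.0, -17.9]
finger_gap: 49.5
```

```bash
python3 -c "
from h import *
go([-231,0,74.6],6.67)"
```

```text
clk 52.92 tcp W [587.8  30.4  70.8] P [-232.4    0.7   70.8] jawyaw 6.9 F [  8.7   0.  -17.9] gap 49.5
turn tool [ 0.2 -0.1  0. ]
dp after turn (cm) [-0.38  0.14  0.07]
dp now (cm) [-0.38  0.13  0.07]
```

>>> jog_arm --turn '[[0,0,0],[0,0,0],[0,0,0],[0,0,0]]' --dp '[[-1.1,0.55,0],[-1,0.75,0],[-0.75,0.8,0],[-0.65,0.85,0]]' --gripper '[1,1,1,1]'

```text
clock: 53.42
eef_pos: [585.0, 54.9, 102.0]
eef_rot: [-1.911, 1.561, -1.793]
wrist_force: [8.2, -9.8, -14.7]
finger_gap: 49.4
```

```bash
python3 -c "
from h import *
go([-203,0,105],6.67)"
```

```text
clk 53.42 tcp W [585.   54.9 102. ] P [-207.7    0.7  102. ] jawyaw 6.8 F [  8.2  -9.8 -14.7] gap 49.4
turn tool [ 0.1 -0.2  0.5]
dp after turn (cm) [-0.3   0.47  0.07]
dp now (cm) [-0.3   0.47  0.07]
```

>>> jog_arm --turn '[[0,0,0],[0,0,0],[0,0,0],[0,0,0],[0,0,0],[0,0,0]]' --dp '[[-0.55,0.8,0],[-0.45,0.8,0],[0,0,0],[0,0,0],[0,0,0],[0,0,0]]' --gripper '[1,1,0.25,0.25,0.25,0.25]'

```text
clock: 54.18
eef_pos: [583.8, 68.2, 110.2]
eef_rot: [-1.787, 1.557, -1.67]
wrist_force: [-0.4, 0.5, -0.1]
finger_gap: 70.5
```

```bash
python3 -c "
from h import *
go([-191,0,112],6.67)
o=snap('x');crop('s',o['scene'][0],180,330,195,345,4,'pics/x2.png')"
```

```text
clk 54.17 tcp W [583.8  68.2 110.2] P [-194.4    0.3  110.2] jawyaw 6.7 F [-0.4  0.5 -0.1] gap 70.5
turn tool [ 0.  -0.2  0.8]
dp after turn (cm) [-0.18  0.34  0.03]
dp now (cm) [-0.18  0.34  0.03]
```

View pics/x2.png

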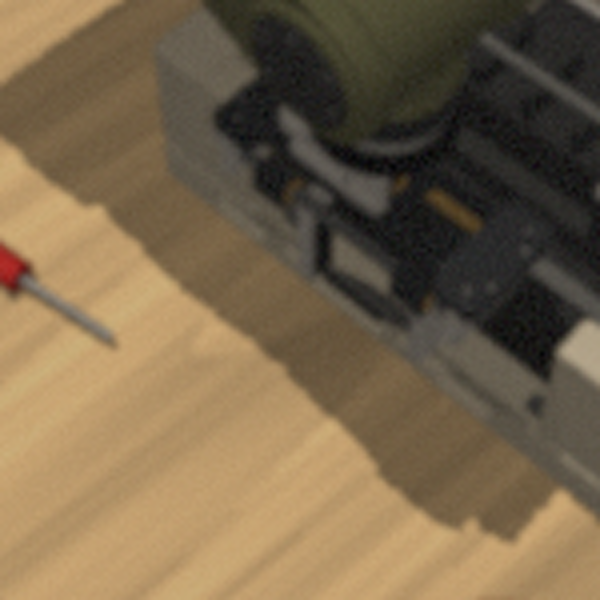

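>>> jog_arm --turn '[[0,0,0],[0,0,0.8],[0,0,0],[0,0,0],[0,0,0],[0,0,0],[0,0,0]]' --dp '[[-3,0,0],[-5,0,0],[-3,-3,0],[0,-4,0],[0,-1.5,0],[0,0,0],[0,0,0]]' --gripper '[0.25,0.25,1,1,1,1,1]'

```text
clock: 55.15
eef_pos: [593.6, -15.6, 223.1]
eef_rot: [2.937, 1.566, 3.055]
wrist_force: [0.2, 0.2, -0.6]
finger_gap: 23.7
```

```bash
python3 -c "
from h import *
go([-250,0,125],6.67)
o=snap('y');crop('s',o['scene'][0],180,330,195,345,4,'pics/y2.png')
for n in o:
    Q=toP(o[n][2]).reshape(-1,3)
    s=Q[(abs(Q[:,1])<20)&(abs(Q[:,0]+190)<50)&(Q[:,2]>30)&(Q[:,2]<165)]
    print(n,len(s),s.mean(0),s.min(0),s.max(0)) if len(s) else 0"
```

```text
clk 55.15 tcp W [593.6 -15.6 223.1] P [-2.787e+02  2.000e-01  2.231e+02] jawyaw 6.8 F [ 0.2  0.2 -0.6] gap 23.7
turn tool [ 0.1 -0.2 -0.1]
dp after turn (cm) [9.81 2.87 0.02]
dp now (cm) [9.82 2.86 0.07]
scene 61 [-148.12066032   -8.55780225   63.47464046] [-189.34794547  -19.95271579   42.87962929] [-140.04138645    9.82857276  129.30764434]
top 301 [-177.48114762    0.43370205  101.51589543] [-213.22519014  -19.8992403    39.29976326] [-140.10344781   19.97029084  152.85647329]
```

View pics/y2.png

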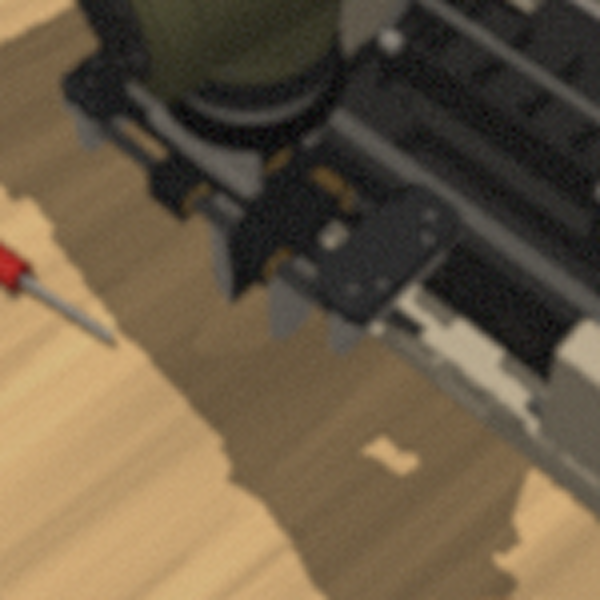

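Tray stays up at ~68°. Lower the closed fingers in front of it and push.

>>> jog_arm --turn '[[0,0,0],[0,0,0],[0,0,0],[0,0,0],[0,0,0]]' --dp '[[4,0,0],[4,0,0],[2,1,0],[0,2,0],[0,0,0]]' --gripper '[1,1,1,1,1]'

```text
clock: 55.88
eef_pos: [589.6, 19.4, 121.5]
eef_rot: [2.905, 1.568, 3.028]
wrist_force: [-0.6, 0.1, 0.3]
finger_gap: 0.4
```

```bash
python3 -c "
from h import *
go([-176,0,125],6.67)"
```

```text
clk 55.88 tcp W [589.6  19.4 121.5] P [-2.435e+02  1.000e-01  1.215e+02] jawyaw 7.1 F [-0.6  0.1  0.3] gap 0.4
turn tool [ 0.4 -0.2 -0. ]
dp after turn (cm) [-0.35  6.75  0.01]
dp now (cm) [-0.35  6.75  0.06]
```

>>> jog_arm --turn '[[0,0,0],[0,0,0],[0,0,0],[0,0,0],[0,0,0],[0,0,0]]' --dp '[[-0.3,1.5,0],[0,1.2,0],[0,1.2,0],[0,1,0],[0,0.8,0],[0,0.6,0]]' --gripper '[1,1,1,1,1,1]'

```text
clock: 56.62
eef_pos: [585.7, 78.3, 135.7]
eef_rot: [-0.92, 1.552, -0.799]
wrist_force: [-0.8, -10.0, -4.1]
finger_gap: 0.4
```

```bash
python3 -c "
from h import *
go([-176,0,125],6.67)"
```

```text
clk 56.62 tcp W [585.7  78.3 135.7] P [-184.6   -2.8  135.7] jawyaw 6.9 F [ -0.8 -10.   -4.1] gap 0.4
turn tool [0.2 0.7 0.9]
dp after turn (cm) [ 1.07  0.86 -0.28]
dp now (cm) [ 1.05  0.88 -0.29]
```

>>> jog_arm --turn '[[0,0.6,0.8],[0,0,0],[0,0,0]]' --dp '[[0.6,0.3,-0.2],[0,0.4,0],[0,0.3,0]]' --gripper '[1,1,1]'

```text
clock: 57.0
eef_pos: [584.1, 82.4, 131.8]
eef_rot: [-1.265, 1.556, -1.146]
wrist_force: [5.4, -29.3, -8.6]
finger_gap: 0.2
```

```bash
python3 -c "
from h import *
go([-176,0,125],6.67)"
```

```text
clk 57.0 tcp W [584.1  82.4 131.8] P [-180.4   -1.7  131.8] jawyaw 6.8 F [  5.4 -29.3  -8.6] gap 0.2
turn tool [0.1 0.3 0.8]
dp after turn (cm) [ 0.68  0.44 -0.17]
dp now (cm) [ 0.68  0.45 -0.17]
```

>>> jog_arm --turn '[[0,0,0],[0,0,0]]' --dp '[[0,0.3,0],[0,0.2,0]]' --gripper '[1,1]'

```text
clock: 57.25
eef_pos: [584.1, 82.0, 131.9]
eef_rot: [-1.395, 1.546, -1.279]
wrist_force: [2.4, -14.3, -7.7]
finger_gap: 0.6
```

>>> jog_arm --turn '[[0,0,0],[0,0,0],[0,0,0],[0,0,0]]' --dp '[[0,-2,0],[0,-5,0],[-5,-5,0],[-5,-5,0]]' --gripper '[1,1,1,1]'

```text
clock: 57.75
eef_pos: [601.6, -75.1, 226.2]
eef_rot: [-1.434, 1.548, -1.314]
wrist_force: [0.1, -0.5, 0.5]
finger_gap: 0.6
```

```bash
python3 -c "
from h import *
go([-176,0,125],6.67)
o=snap('z');crop('s',o['scene'][0],130,330,215,435,3.3,'pics/z2.png');crop('s',o['top'][0],115,275,165,345,4,'pics/z1.png')
for n in o:
    Q=toP(o[n][2]).reshape(-1,3)
    for z in (50,70,90,110,130,145,152):
      s=Q[(abs(Q[:,1])<22)&(abs(Q[:,0]+180)<40)&(abs(Q[:,2]-z)<5)]
      if len(s): print(n,z,len(s),s.mean(0).round(1),s[:,0].min().round(1))"
```

```text
clk 57.75 tcp W [601.6 -75.1 226.2] P [-338.8   -0.7  226.2] jawyaw 6.9 F [ 0.1 -0.5  0.5] gap 0.6
turn tool [0.2 0.2 1.3]
dp after turn (cm) [10.12 16.28 -0.07]
dp now (cm) [ 9.76 16.5  -0.04]
scene 50 2 [-166.1   -8.8   53.5] -166.2
scene 70 25 [-167.1   -4.    70.1] -168.1
scene 90 30 [-165.7   -1.4   89.8] -168.3
scene 110 33 [-167.4    0.6  110.1] -169.0
scene 130 38 [-166.5   -2.1  129.6] -169.6
scene 145 29 [-1.668e+02 -1.000e-01  1.445e+02] -168.0
scene 152 88 [-163.2    0.2  154.1] -169.7
top 50 26 [-148.1    1.4   47.2] -156.6
top 70 3 [-155.8   13.7   71.3] -159.3
top 90 9 [-146.2    5.4   90.2] -159.0
top 110 4 [-154.6   16.   111.5] -158.7
top 145 5 [-154.7    4.4  147.6] -158.4
top 152 46 [-159.1   -0.2  153.6] -167.6
```

View pics/z2.png

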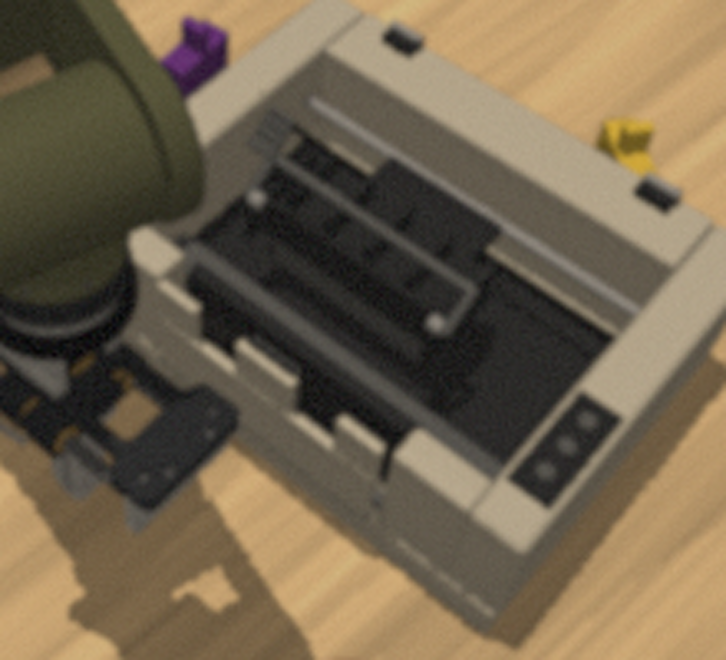

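View pics/z1.png

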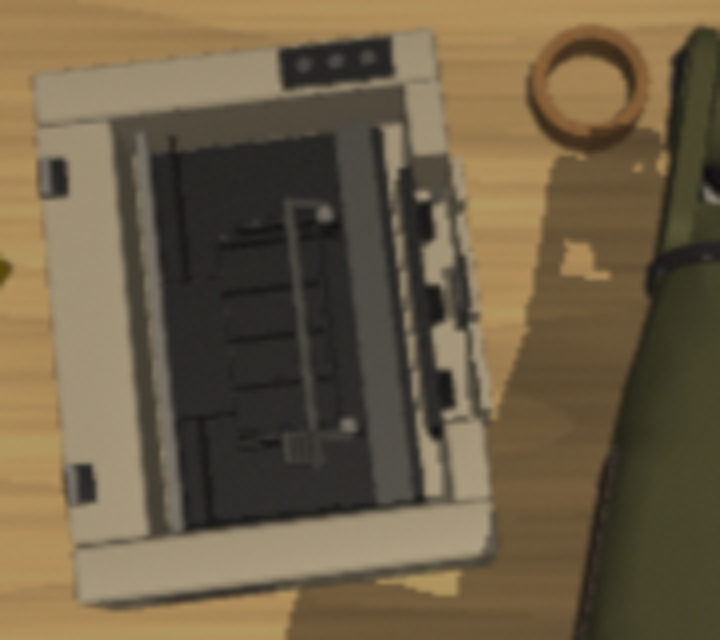

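>>> jog_arm --turn '[[0,0,0],[0,0,0],[0,0,0],[0,0,0]]' --dp '[[-6,0,-2],[-3,0,-6],[0,0,-6],[0,0,-6]]' --gripper '[1,1,1,1]'

```text
clock: 58.35
eef_pos: [405.4, -97.4, 311.8]
eef_rot: [-1.119, 1.544, -1.002]
wrist_force: [0.3, -1.0, 1.0]
finger_gap: 0.7
```

```bash
python3 -c "
from h import *
o=snap('end');bins(o);p=o['scene'][0];crop('s',p,0,420,0,560,1.4,'pics/end2.png')
Q=toP(o['top'][2]).reshape(-1,3)
s=Q[(abs(Q[:,1])<18)&(Q[:,0]>-175)&(Q[:,0]<-140)]
print(s[np.argsort(s[:,0])][::6].round(0).tolist())
a=np.load('pics/scene0.npz')['p'].astype(int)
for n,c in(('scene',None),('top',None)):
  for tag in ('0','_end'):
    q=np.load(f'pics/{n}{tag}.npz')['p'].astype(int);m=(q[...,0]>110)&(q[...,1]<50)&(q[...,2]<50);v,u=np.nonzero(m);print(n,tag,'red',len(u),u.mean().round(1),v.mean().round(1))
"
```

```text
far [ 622.  -277.2] [129.4 202.9] long axis 94.0 rib pts 124
near [ 432.2 -302.4] [161.7 127.5] long axis 87.9 rib pts 231
[[-174.0, 16.0, 4.0], [-166.0, -18.0, 157.0], [-165.0, 17.0, 159.0], [-163.0, 9.0, 154.0], [-162.0, 10.0, -1.0], [-159.0, -15.0, 158.0], [-158.0, -6.0, 159.0], [-157.0, -16.0, 155.0], [-156.0, 17.0, 151.0], [-154.0, -17.0, 154.0], [-153.0, -9.0, 148.0], [-152.0, -3.0, 121.0], [-152.0, 4.0, 43.0], [-150.0, 18.0, 44.0], [-148.0, 7.0, 46.0], [-147.0, 18.0, 48.0], [-144.0, -17.0, 43.0], [-142.0, 3.0, 94.0], [-141.0, 13.0, 45.0]]
scene 0 red 73 194.7 245.7
scene _end red 103 184.7 239.7
top 0 red 35 326.9 257.0
top _end red 62 330.4 269.0
```

View pics/end2.png

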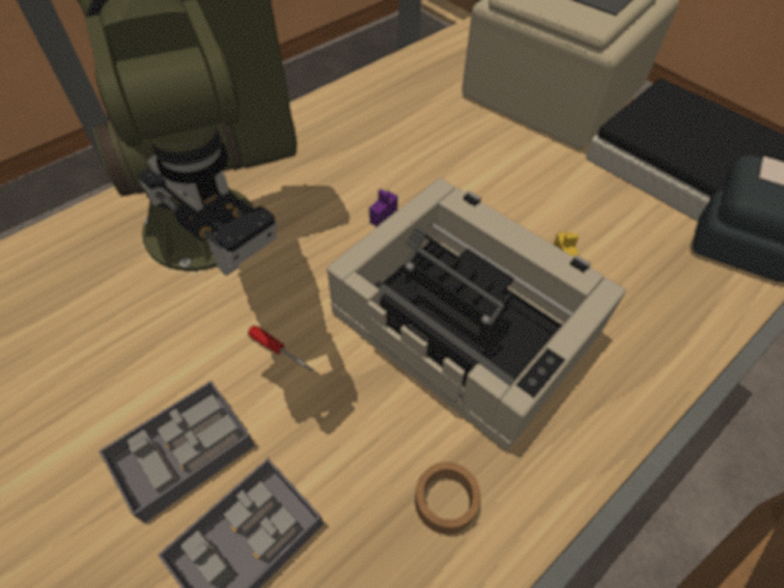

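View pics/top_end.png

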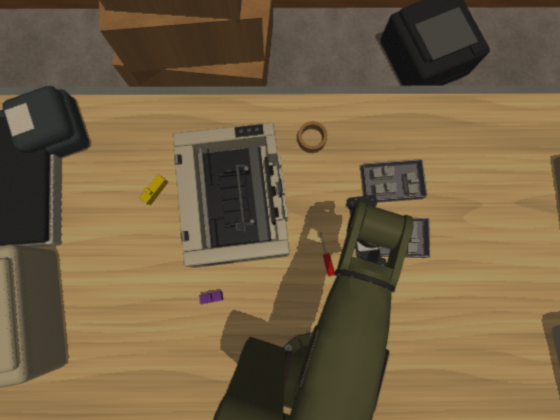

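```bash
python3 -c "
from cell import order
print(order.sign_off())"
```

```text
the job is handed in; nothing more can be done
None
```

The printer is folded up, empty, and handed in at about 58 s of the 210 s allowed.

- **Latch:** I raised it to its stop. Once all the tanks were out, I lowered it to its stop again. Its lever tip read the same position as at the start.
- **Tanks:** all four were present. The two long ones went into the bin nearer the robot, which held the long sample. The two short ones went into the farther bin, with the short sample. Each was lowered until the force showed contact, then released.
- **Tray:** I folded the stop flat into the extension, then the extension onto the tray, then the tray shut against the front. I pinched the tray up to about 68° and pushed it the rest of the way.

In the last pictures both bins hold three upright tanks. The tray's outer face is upright to about 1 mm, with the extension folded against its inner side. The tape roll and screwdriver are where they started, and nothing is touching the robot.

Two automatic checks gave odd numbers at the end. The near-bin fit read short because the arm was covering part of it in the top view. The red mask centre for the screwdriver shifted by up to 12 pixels, which I put down to a change in shadow on its handle. By eye in the pictures, neither the bin nor the screwdriver has moved.

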